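Hang the class lanterns on the display rail and power the stand

ROBOT

A 6-joint arm with a two-finger parallel gripper is mounted at the origin on the work surface. World frame = base frame: x ahead of the robot, y to its left, z up, the work surface at z = 0. Lengths are in m, angles in rad, forces in N, time in s.
With the tool pointing down it reaches from about 0.35 to 0.975 m from the base axis. Payload 4.9 kg.
Tool frame: the origin (TCP) lies at the very end of the fingers, on their centre line; the grasp point (between the pads) lies 19 mm behind it (ctrl.tcp_to_grasp is the z of the grasp point in the tool frame, in m); z points along the fingers, y is the line along which they close (so a half turn about z gives the same grasp; the last joint's range is limited). The gripper opens to 85 mm and grips with 20 to 120 N. Pads are 22 mm wide; open, the fingers measure 114 mm over their backs; the gripper's body (76 mm by 85 mm) begins 54 mm behind the grasp point. The pads swing forward as they close: fully open they stand 13 mm farther back than shut.
Start: joints at [1.008, 0.053, 1.613, -0, 1.476, -0.119], TCP at [0.268, 0.564, 0.231] pointing down, gripper open.
Joint ranges: [-3.01, 3.01], [-1.01, 2.22], [0.06, 2.58], [-1.02, 4.17], [0.09, 2.62], [-3.14, 3.14]. Speed limits (rad/s): [2.57, 2.57, 3.14, 3.14, 3.14, 3.14].

INTERFACE

Orientations are given as a rotation vector (axis times angle).
In Python, from station import ctrl, eyes, job, nets gives the robot as it stands. The module is installed in compiled form; this text tells all that it offers.
- The arm moves only by the tool jog_arm, never from a script. Its argument "commands" is one flat list of numbers, 7 for each row, row after row: the shift along the tool's x, y, z each as a share of 0.06 m, from -1 to 1, then the turn, a rotation vector about the tool's x, y, z each as a share of 0.1 rad, from -1 to 1, then the finger opening in mm, from 0 to 85.4. In form: [x, y, z, ax, ay, az, grip, x, y, z, ax, ay, az, grip, ...]. A call has 1 to 20 rows; each row shifts and turns the commanded pose from where the row before left it, along the tool's axes as they then stand; what a row does not reach is not made up. A row lasts 1/8 s, in which the tool goes at most 62.5 mm and 10.7 degrees, less where a joint would pass 70% of its speed; a pose out of reach is approached as far as the arm can. A call with a number of a shift or a turn outside -1 to 1 is refused whole. A call with a gripper value outside its range is refused whole. The fingers move at their own pace and stop on an object; "newtons" is the grip in N (left out, the last holds). Time passes only in rows, so rows that do not move let the fingers close. It gives the time, the measured TCP pose, the force, the opening and the grip force at its end, in the units of the state.
- ctrl.get_obs(): the state, without advancing time (a new reading comes with each control period).
- eyes.get_image(name): name is "side" or "top" or "wrist"; returns a dict with "image" (400x640x3 uint8, red, green, blue), "z_map" (400x640 float32, m along the optical axis (not along the pixel's ray), 0 where there is no reading), "K" (3x3 intrinsics, pixels), "cam_to_world" (4x4, takes a point from camera to world coordinates). Camera axes: x right, y up, looking along -z (the intrinsics and any distortion apply to the point x, -y, -z); pixel columns grow to the right and rows downward; lengths in m; the calibration is good to about 2 mm. A picture is of the moment at which its call begins.
- job.finish_job(): hands the job in; it is judged then, once.
Trained networks look in the newest picture that a camera, given by its name, has taken for a name from the list of things; names that differ only in an ending like _2 or _b are one class to them, and where a whole thing is asked for, a point or a joint stands for the part that bears it (a point fixed in the world has none). Each returns a list of dicts, best first, with "p" (0 to 1); they miss things now and then, are a little off and sometimes report something else, mostly with a low value. They report only what shows in the picture. A call takes as long as a camera call. They do not tell look-alikes from the thing itself.
- nets.silhouettes(camera, name): "mask" (400x640 bool, what is visible of it) and "bbox" ([left, top, right, bottom] in pixels, round what is visible of it).
The state is a dict: "t": time; "q": joint angles; "dq": joint speeds; "effort": joint torques, N m; "tool_pos": TCP position; "tool_rot": TCP orientation; "contact_force": force on the tool from outside, world axes, zero at the start; "wrist_torque": the same for the moment, N m; "opening": finger opening in m; "grip_force": force on a finger pad.
Only numpy, scipy, OpenCV 4.12 (cv2) and the standard library are available. Lean on these libraries where they do the work, as an engineer would, in place of code of your own. Each camera call takes 0.05 s, during which the arm holds its last target. There are 200 camera calls.

TASK

Set up the lantern display: hook every plywood lantern standing on the bench onto the bare end of the rail and slide it along the rail, without lifting it off again, until it hangs wholly in the green section. Plug every power block fully home into a free socket of the grey dock, and only when all lanterns hang in the green section and all blocks are plugged in, throw the switch all the way on (over to the other side). Do not shove the white cup, tape roll or bare plywood shell about.

Things in the scene. Friction and masses are not known exactly. Their poses are not given: they have to be found in the camera images.
- rail: Fixed stand with a level round bar, 10 mm thick, along its y axis, bar axis 155 mm above the table, between 16 mm square posts at y = -235 and +235 mm, level with the bar's top. Plywood plank below: 60 x 510 mm, 16 mm thick. Origin: centre of the plank's underside, right below the bar; z up. The bar is bare steel for y below -50 mm (bare end), green above (display section).
- rail_mark (a point): Point on the top line of the bar at the middle of its green display section (which reaches 132 mm to either side of it along the bar); axes as the rail's: y along the bar, away from the bare end.
- rail_free (a point): Point on the top line of the bar in its bare end, 150 mm from the rail's middle: the place to hook lanterns on; same axes.
- lantern0: Plywood lantern with amber panes, 154 mm tall, 140 g; may be absent. Origin: centre of its underside; z up, x towards its hook's mouth. Hexagonal body, 72 mm across at the bottom, 52 mm at its top, 58 mm up. Above it a hook plate. Topmost its amber grip tab 14 mm (x) by 26 mm (y), from 118 to 154 mm height, centred above the origin.
- lantern0_hook (a point): Underside of the hook's bridge of the amber lantern, 110 mm above its origin, same axes; rests on the bar's top when hung. Hook plate 20 mm wide (y): stem x = -20 to -12 mm; bridge 8 mm thick; tip x = 12 to 20 mm, down to 88 mm above the origin. The bar enters from +x through the 30 mm gap between body and tip, then lies in the 24 mm wide hook.
- lantern1: Plywood lantern with blue panes, 154 mm tall, 140 g; may be absent. Origin: centre of its underside; z up, x towards its hook's mouth. Hexagonal body, 72 mm across at the bottom, 52 mm at its top, 58 mm up. Above it a hook plate. Topmost its blue grip tab 14 mm (x) by 26 mm (y), from 118 to 154 mm height, centred above the origin.
- lantern1_hook (a point): Underside of the hook's bridge of the blue lantern, 110 mm above its origin, same axes; rests on the bar's top when hung. Hook plate 20 mm wide (y): stem x = -20 to -12 mm; bridge 8 mm thick; tip x = 12 to 20 mm, down to 88 mm above the origin. The bar enters from +x through the 30 mm gap between body and tip, then lies in the 24 mm wide hook.
- lantern2: Plywood lantern with red panes, 154 mm tall, 140 g; may be absent. Origin: centre of its underside; z up, x towards its hook's mouth. Hexagonal body, 72 mm across at the bottom, 52 mm at its top, 58 mm up. Above it a hook plate. Topmost its red grip tab 14 mm (x) by 26 mm (y), from 118 to 154 mm height, centred above the origin.
- lantern2_hook (a point): Underside of the hook's bridge of the red lantern, 110 mm above its origin, same axes; rests on the bar's top when hung. Hook plate 20 mm wide (y): stem x = -20 to -12 mm; bridge 8 mm thick; tip x = 12 to 20 mm, down to 88 mm above the origin. The bar enters from +x through the 30 mm gap between body and tip, then lies in the 24 mm wide hook.
- block0: Power block, 180 g, 68 mm tall, standing on its plug foot. Origin: centre of the foot's underside; z up. Dark steel plug foot 44 mm (x) by 30 mm (y), 28 mm high, its lowest 3 mm 1 mm smaller all round; on it a white grip body 52 mm (x) by 38 mm (y), 40 mm high, with an orange square on top. Either way round fits.
- dock_hole0 (a point): Centre of the mouth of the socket nearer the switch in the dock's top face (42 mm above the table); a rectangular hole 48 mm (along x) by 34 mm (along y), 34 mm deep, 3 mm chamfer; axes as the dock's. A block is home when its white body rests on the dock, its foot 28 mm below this point.
- block1: Power block, 180 g, 68 mm tall, standing on its plug foot. Origin: centre of the foot's underside; z up. Dark steel plug foot 44 mm (x) by 30 mm (y), 28 mm high, its lowest 3 mm 1 mm smaller all round; on it a white grip body 52 mm (x) by 38 mm (y), 40 mm high, with an orange square on top. Either way round fits.
- dock_hole1 (a point): Centre of the mouth of the other socket in the dock's top face (42 mm above the table); a rectangular hole 48 mm (along x) by 34 mm (along y), 34 mm deep, 3 mm chamfer; axes as the dock's. A block is home when its white body rests on the dock, its foot 28 mm below this point.
- dock: Fixed grey power dock 200 mm (x) by 110 mm (y), 42 mm high. Origin: centre of its underside; x along its length, away from the switch. Sockets at x = -45 and +45 mm, the switch's foot centre at x = -130 mm.
- switch (a joint): Toggle switch at the dock's near end: 0 = off, leaning 0.5 rad towards the dock's -y; 1.0 = on, leaning 0.5 rad to +y. Stays where left; about 1 N at the ball moves it. Its axis is along the dock's x, 22 mm above the table; grey foot 25 mm high, 50 mm (dock x) by 70 mm (dock y).
- switch_tip (a point): Centre of the red ball, 26 mm in diameter, at the end of the switch's 80 mm lever (10 mm thick rod).
- pen_mug: White ceramic cup, 76 mm across, 90 mm tall. Origin on its underside. Not part of the job; leave it where it is.
- tape_roll: Yellow tape roll lying flat, 90 mm across, 24 mm high. Origin on its underside. Not part of the job; leave it where it is.
- ply_shell: Bare hexagonal plywood shell without a hook, 100 mm across, 75 mm tall. Origin on its underside. Not part of the job; leave it where it is.
Things that resemble listed ones, but are neither listed nor needed, are in the scene too. What is shaped like the lantern0 but purple or turquoise is not meant.

How it is judged:
On the way, in this order (a step that is already met when the one before it is completed fails the run):
1. all lanterns hang in the green section and all power blocks are plugged home (y of lantern0_hook in the frame of rail_mark between -0.105 and 0.105 m and x of lantern0_hook in the frame of rail_mark between -0.015 and 0.015 m and z of lantern0_hook in the frame of rail_mark between -0.008 and 0.008 m and angle between each of lantern0, lantern1, lantern2's own z axis and vertical below 0.3 rad and y of lantern1_hook in the frame of rail_mark between -0.105 and 0.105 m and x of lantern1_hook in the frame of rail_mark between -0.015 and 0.015 m and z of lantern1_hook in the frame of rail_mark between -0.008 and 0.008 m and y of lantern2_hook in the frame of rail_mark between -0.105 and 0.105 m and x of lantern2_hook in the frame of rail_mark between -0.015 and 0.015 m and z of lantern2_hook in the frame of rail_mark between -0.008 and 0.008 m and ((horizontal distance between block0 and dock_hole0 below 0.005 m and z of block0 in the frame of dock_hole0 below -0.024 m) or (horizontal distance between block0 and dock_hole1 below 0.005 m and z of block0 in the frame of dock_hole1 below -0.024 m)) and angle between each of block0, block1's own z axis and vertical below 0.08 rad and ((horizontal distance between block1 and dock_hole0 below 0.005 m and z of block1 in the frame of dock_hole0 below -0.024 m) or (horizontal distance between block1 and dock_hole1 below 0.005 m and z of block1 in the frame of dock_hole1 below -0.024 m))), for 0.2 s.
2. the switch is thrown on (value of joint switch above 0.8 rad), for 0.2 s.
At the end, for the whole second after the job is handed in: Lanterns hang, not swinging wildly (under 0.2 m/s), hook within 8 mm of the bar's top, 15 mm across, 105 mm along from the green middle, tilt under 0.3 rad; blocks 24 mm deep in a socket, within 5 mm of its centre, tilt under 0.08 rad; switch over 0.8 (all of step 1 and linear speed of each of lantern0, lantern1, lantern2 below 0.2 m/s and value of joint switch above 0.8 rad); the robot touches nothing.
It fails at once if a lantern is hooked on, lifted off or rehung within the green section (hook more than 18 mm above its riding height, close over the bar) instead of being slid in from the bare end ((y of lantern0_hook in the frame of rail_mark between -0.132 and 0.14 m and x of lantern0_hook in the frame of rail_mark between -0.03 and 0.03 m and z of lantern0_hook in the frame of rail_mark between 0.018 and 0.06 m) or (y of lantern1_hook in the frame of rail_mark between -0.132 and 0.14 m and x of lantern1_hook in the frame of rail_mark between -0.03 and 0.03 m and z of lantern1_hook in the frame of rail_mark between 0.018 and 0.06 m) or (y of lantern2_hook in the frame of rail_mark between -0.132 and 0.14 m and x of lantern2_hook in the frame of rail_mark between -0.03 and 0.03 m and z of lantern2_hook in the frame of rail_mark between 0.018 and 0.06 m)).
It fails at once if the white cup, tape roll or bare plywood shell is pushed more than 40 mm out of its place (distance of any of pen_mug, tape_roll, ply_shell from where it was at the start of the episode above 0.04 m).
Of lantern0, lantern1, lantern2 only 2 to 3 are there at a start; the rules pass over those that are not, and their reading is None.
At some moment in a run one of lantern0, lantern1, lantern2 may be knocked a few centimetres aside while the robot is not near it.
It also fails if it takes over 210 s, if anything falls off the work surface, if the arm or the gripper's body presses on something with over 40 N, if the wrist force passes 120 N, or if a joint passes its speed limit or range.

## Working session

There is one attempt and no reset: what is moved stays moved. The work goes in short steps, Python scripts to look and compute and a tool call to move; the robot and the scene stay as the last step left them, time stands still between calls to the robot, and variables do not carry over. Pictures are saved under pics/ and viewed, at most 14 in all, crops included, and the job is handed in when it is done.

Besides the shell and the picture viewer there is one more tool, called after "Emit:" by a JSON object that holds its "op" and its "data", one argument or row to a line. jog_arm: Moves the arm, as the interface text tells. Shift numbers are shares of 0.06 m and turn numbers shares of 0.1 rad, none past 1 either way. Its arguments: {"type":"object","properties":{"commands":{"type":"array","items":{"type":"number"}},"newtons":{"type":"number"}},"required":["commands"]}

```bash
mkdir -p pics
python3 - <<'E'
from station import ctrl, eyes
import cv2, numpy as np
for n in("top","side"):
    d=eyes.get_image(n); cv2.imwrite(f"pics/{n}0.png",d["image"][:,:,::-1]); print(n,d["K"].round(1).tolist(),d["cam_to_world"].round(3).tolist())
o=ctrl.get_obs();print(o, ctrl.tcp_to_grasp)
E
```

```text
top [[412.1, 0.0, 322.5], [0.0, 412.1, 196.8], [0.0, 0.0, 1.0]] [[-0.011, 0.994, -0.111, 0.375], [-0.999, -0.014, -0.03, -0.034], [-0.032, 0.11, 0.993, 1.189], [0.0, 0.0, 0.0, 1.0]]
side [[394.5, 0.0, 318.7], [0.0, 394.5, 207.4], [0.0, 0.0, 1.0]] [[0.984, 0.12, -0.129, 0.364], [-0.175, 0.574, -0.8, -0.916], [-0.022, 0.81, 0.586, 0.783], [0.0, 0.0, 0.0, 1.0]]
{'t': 0.1, 'q': array([ 1.00799826e+00,  5.32741723e-02,  1.61416423e+00,  2.61474094e-05,
        1.47602415e+00, -1.18988768e-01]), 'dq': array([ 0.00045768, -0.00127295, -0.00268479, -0.00133279,  0.00037859,
       -0.00088947]), 'effort': array([ 1.82335002e-04, -3.94903600e+01, -3.71360958e+01, -1.31893926e-04,
        3.96263422e-03,  2.08661027e-05]), 'tool_pos': array([0.26804338, 0.56397041, 0.2301918 ]), 'tool_rot': array([-6.91287319e-01, -3.06392509e+00,  2.75396515e-03]), 'contact_force': array([ 0.74883085, -1.25283453,  0.57776907]), 'wrist_torque': array([ 0.02564033,  0.06412854, -0.00789852]), 'grip_force': 0.0, 'opening': 0.08509426101253303} -0.0187
```

View pics/top0.png

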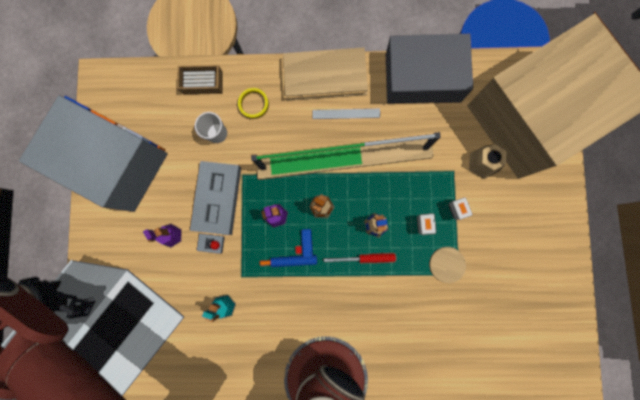

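View pics/side0.png

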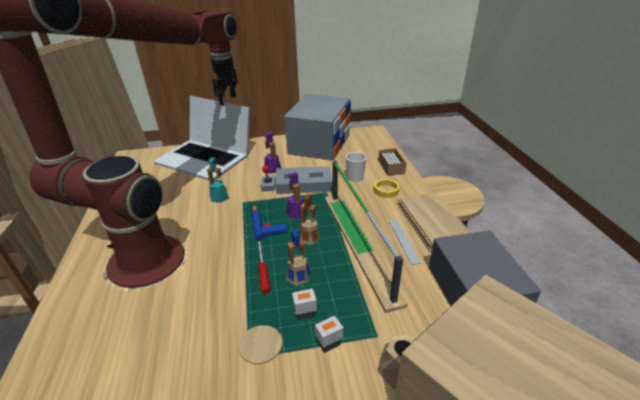

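The top view shows an amber lantern at (320,206), a blue one at (376,224), blocks at (427,224) and (461,209), the dock at (215,198), the switch ball at (214,244), and the bar from (258,162) to (435,140). The bare end is on the right. I see no red lantern so far, only purple and turquoise decoys.

```bash
cat > h.py <<'E'
from station import ctrl, eyes, nets
import cv2, numpy as np
from scipy.spatial.transform import Rotation as R
def cloud(n, save=None):
    d=eyes.get_image(n); z=d["z_map"]; v,u=np.mgrid[:400,:640]; K=d["K"]
    p=np.stack([(u-K[0,2])/K[0,0]*z,-(v-K[1,2])/K[1,1]*z,-z],-1); T=d["cam_to_world"]
    P=p@T[:3,:3].T+T[:3,3]; P[z<=0]=np.nan
    if save: cv2.imwrite(f"pics/{save}.png",d["image"][:,:,::-1])
    return d["image"],P,d
def tool():
    o=ctrl.get_obs(); return o["tool_pos"],R.from_rotvec(o["tool_rot"]),o
E
python3 - <<'E'
from h import *
for c in("top","side"):
    im,P,d=cloud(c)
    for n in["lantern0","lantern1","lantern2","block0","dock","rail","switch","pen_mug","tape_roll","ply_shell"]:
        for r in nets.silhouettes(c,n)[:7]:
            m=r["mask"]; q=P[m]; q=q[~np.isnan(q[:,0])]
            hi=q[q[:,2]>np.percentile(q[:,2],90)] if len(q) else q
            print(c,n,round(r["p"],2),[int(x) for x in r["bbox"]],"med",np.median(q,0).round(3),"zmax",q[:,2].max().round(3),"hi",hi.mean(0).round(3), "rgb",im[m].mean(0).astype(int))
E
```

```text
top lantern0 0.93 [204, 293, 233, 321] med [0.207 0.277 0.058] zmax 0.158 hi [0.2   0.285 0.154] rgb [48 99 91]
top lantern0 0.78 [309, 194, 331, 214] med [0.472 0.002 0.058] zmax 0.157 hi [0.48  0.005 0.155] rgb [111  82  50]
top lantern0 0.77 [143, 222, 181, 247] med [0.401 0.432 0.058] zmax 0.157 hi [0.402 0.443 0.154] rgb [91 53 86]
top lantern0 0.74 [259, 205, 285, 226] med [0.451 0.129 0.059] zmax 0.158 hi [0.455 0.136 0.155] rgb [87 47 95]
top lantern0 0.62 [365, 214, 387, 235] med [ 0.421 -0.143  0.059] zmax 0.159 hi [ 0.425 -0.15   0.155] rgb [92 81 80]
top lantern0 0.53 [193, 110, 228, 145] med [0.71  0.322 0.052] zmax 0.097 hi [0.698 0.312 0.092] rgb [133 129 125]
top lantern0 0.49 [446, 200, 473, 219] med [ 0.464 -0.371  0.067] zmax 0.074 hi [ 0.465 -0.377  0.072] rgb [169 150 134]
top lantern1 0.93 [204, 293, 233, 321] med [0.207 0.277 0.058] zmax 0.158 hi [0.2   0.285 0.154] rgb [48 99 91]
top lantern1 0.78 [309, 194, 331, 214] med [0.472 0.002 0.058] zmax 0.157 hi [0.48  0.005 0.155] rgb [111  82  50]
top lantern1 0.77 [143, 222, 181, 247] med [0.401 0.432 0.058] zmax 
[... 4358 characters left out ...]
1]
side switch 0.52 [261, 167, 266, 177] med [0.373 0.282 0.095] zmax 0.107 hi [0.372 0.286 0.105] rgb [116  58  53]
side switch 0.21 [260, 170, 331, 194] med [0.495 0.286 0.04 ] zmax 0.155 hi [0.45  0.276 0.07 ] rgb [104 108 112]
side pen_mug 0.67 [344, 152, 367, 180] med [0.699 0.289 0.063] zmax 0.093 hi [0.705 0.309 0.09 ] rgb [130 132 130]
side pen_mug 0.4 [323, 160, 405, 312] med [ 0.623 -0.122  0.017] zmax 0.163 hi [ 0.622 -0.107  0.16 ] rgb [114 125  91]
side tape_roll 0.7 [373, 178, 399, 195] med [0.792 0.204 0.016] zmax 0.029 hi [0.789 0.197 0.027] rgb [156 139  63]
side ply_shell 0.55 [380, 334, 414, 389] med [ 0.577 -0.473  0.068] zmax 0.21 hi [ 0.597 -0.466  0.08 ] rgb [99 88 69]
```

```bash
cat >> h.py <<'E'
def plan(p,yaw=None,mod=np.pi):
    t,r,o=tool(); M=r.as_matrix(); y=np.arctan2(M[1,1],M[0,1]); a=0.
    if yaw is not None:
        a=(yaw-y+mod/2)%mod-mod/2; M=R.from_euler('z',a).as_matrix()@M
    s=M.T@(np.array(p)-t)/.06
    print("yaw",round(y,3),"q6",o["q"][5].round(2),"| turn units",round(-a/.1,2),"| shift after turn",s.round(3),"|max|",abs(s).max().round(1), "tilt",np.arccos(-M[2,2]).round(4))
def rect(Q):
    return cv2.minAreaRect(Q[:,:2].astype(np.float32)*1000)
def near(P,x,y,r,z0,z1):
    Q=P.reshape(-1,3); Q=Q[~np.isnan(Q[:,0])]
    return Q[(np.hypot(Q[:,0]-x,Q[:,1]-y)<r)&(Q[:,2]>z0)&(Q[:,2]<z1)]
E
python3 - <<'E'
from h import *
for c in("top","side"):
    im,P,d=cloud(c)
    Q=P.reshape(-1,3); Q=Q[~np.isnan(Q[:,0])]
    b=Q[(Q[:,0]>.55)&(Q[:,0]<.7)&(abs(Q[:,1]+.06)<.21)&(Q[:,2]>.15)&(Q[:,2]<.175)]
    f=np.polyfit(b[:,1],b[:,0],1); print(c,"bar x=",f.round(4),"z",np.median(b[:,2]).round(4),np.percentile(b[:,2],95).round(4),b[:,1].min(),b[:,1].max())
    # posts
    b=Q[(Q[:,0]>.5)&(Q[:,0]<.75)&(Q[:,1]<.3)&(Q[:,1]>-.35)&(Q[:,2]>.15)&(Q[:,2]<.175)]
    print(" y range", b[b[:,1].argmin()].round(3), b[b[:,1].argmax()].round(3))
    pl=Q[(Q[:,0]>.5)&(Q[:,0]<.75)&(Q[:,1]<.3)&(Q[:,1]>-.35)&(Q[:,2]>.012)&(Q[:,2]<.025)]; print(" plank",rect(pl))
    for n,x,y in(("amber",.479,.003),("blue",.424,-.152)):
        for z0,z1 in((.065,.085),(.09,.105),(.105,.127),(.145,.17)):
            q=near(P,x,y,.04,z0,z1)
            if len(q)>3: print(" ",n,z0,len(q),q.mean(0).round(4),[np.round(k,1) for k in rect(q)])
    for x,y in((.422,-.281),(.464,-.377)):
        q=near(P,x,y,.05,.06,.08); print("  block",len(q),np.median(q,0).round(4),rect(q))
    q=near(P,.5,.3,.14,.035,.05); print("  dock",np.median(q,0).round(4),rect(q))
    q=near(P,.372,.29,.06,.06,.12); print("  ball",len(q),q.mean(0).round(4),q.max(0).round(3),q.min(0).round(3))
E
```

```text
top bar x= [-0.1072  0.612 ] z 0.1593 0.163 -0.2693557748385459 0.14862929257686688
 y range [ 0.641 -0.303  0.158] [0.595 0.179 0.158]
 plank ((625.718017578125, -8.159759521484375), (614.6815795898438, 247.54127502441406), 89.92003631591797)
  amber 0.09 7 [0.4696 0.0043 0.0969] [array([4.725e+02, 3.000e-01]), array([14.5, 42.1]), np.float64(34.2)]
  amber 0.105 74 [0.4784 0.0057 0.118 ] [array([478.9,   4. ]), array([22.8, 39.6]), np.float64(58.8)]
  amber 0.145 58 [0.4794 0.0052 0.1541] [array([479.4,   5.1]), array([25.9, 14. ]), np.float64(55.7)]
  blue 0.105 82 [ 0.4241 -0.1497  0.1176] [array([ 424.4, -150.3]), array([39.4, 20.4]), np.float64(10.3)]
  blue 0.145 59 [ 0.4244 -0.1501  0.1539] [array([ 424.4, -150. ]), array([13.7, 24.9]), np.float64(10.3)]
  block 278 [ 0.4243 -0.2817  0.0684] ((423.52191162109375, -282.8563537597656), (51.66780090332031, 38.53063201904297), 3.117034435272217)
  block 278 [ 0.464  -0.3763  0.0679] ((464.7617492675781, -377.2359313964844), (51.66667938232422, 38.437965393066406), 19.032371520996094)
  dock [0.5039 0.3079 0.0423] ((484.6510925292
[... 1020 characters left out ...]
(8.6)]
  blue 0.105 109 [ 0.4231 -0.1558  0.1167] [array([ 424.5, -153. ]), array([40.4, 26.4]), np.float64(7.8)]
  blue 0.145 57 [ 0.4234 -0.1539  0.152 ] [array([ 423.7, -151.1]), array([13.2, 29.2]), np.float64(9.3)]
  block 309 [ 0.4223 -0.288   0.0678] ((422.8660888671875, -284.4118957519531), (51.56291198730469, 38.37607192993164), 3.2839956283569336)
  block 382 [ 0.4636 -0.3818  0.068 ] ((464.04974365234375, -378.818359375), (52.55080795288086, 39.1272087097168), 18.61157989501953)
  dock [0.5127 0.3046 0.0423] ((485.20587158203125, 309.5162658691406), (120.62857055664062, 240.29129028320312), 82.58041381835938)
  ball 54 [0.3726 0.2824 0.0933] [0.383 0.3   0.107] [0.361 0.271 0.062]
```

```bash
python3 -c "
from h import *
plan((.424,-.151,.24),.17+np.pi/2)"
```

```text
yaw 1.127 q6 -0.12 | turn units -6.14 | shift after turn [ -0.54  -12.191  -0.145] |max| 12.2 tilt 0.0
```

Emit:
{"op": "jog_arm", "data": {
  "commands": [0, 0, 0, 0, 0, -0.877, 60, 0, 0, 0, 0, 0, -0.877, 60, 0, 0, 0, 0, 0, -0.877, 60, 0, 0, 0, 0, 0, -0.877, 60, 0, 0, 0, 0, 0, -0.877, 60, 0, 0, 0, 0, 0, -0.877, 60, 0, 0, 0, 0, 0, -0.878, 60, -0.042, -0.938, -0.011, 0, 0, 0, 60, -0.042, -0.938, -0.011, 0, 0, 0, 60, -0.042, -0.938, -0.011, 0, 0, 0, 60, -0.042, -0.938, -0.011, 0, 0, 0, 60, -0.042, -0.938, -0.011, 0, 0, 0, 60, -0.042, -0.938, -0.011, 0, 0, 0, 60, -0.042, -0.938, -0.011, 0, 0, 0, 60, -0.042, -0.938, -0.011, 0, 0, 0, 60, -0.042, -0.938, -0.011, 0, 0, 0, 60, -0.042, -0.938, -0.011, 0, 0, 0, 60, -0.042, -0.938, -0.011, 0, 0, 0, 60, -0.042, -0.938, -0.011, 0, 0, 0, 60, -0.042, -0.938, -0.011, 0, 0, 0, 60]
}}

```text
t: 3.8
tool_pos: [0.4247, -0.1531, 0.2403]
tool_rot: [-0.266, 3.129, -0.001]
contact_force: [0.5, 0.6, -0.2]
opening: 0.0598
grip_force: 0.0
```

```bash
python3 -c "
from h import *
im,P,d=cloud('wrist','w1')
print(d['cam_to_world'].round(3))
for c,(x,y) in dict(blue=(.424,-.151),amber=(.479,.004)).items():
  for z0,z1 in((.105,.127),(.145,.17)):
    q=near(P,x,y,.04,z0,z1)
    if len(q)>3: print(c,len(q),q.mean(0).round(4),rect(q))
plan((.424,-.151,.118),.17+np.pi/2)"
```

```text
[[-0.168 -0.933 -0.318  0.343]
 [ 0.986 -0.16  -0.054 -0.169]
 [-0.001 -0.323  0.947  0.383]
 [ 0.     0.     0.     1.   ]]
blue 612 [ 0.4115 -0.1544  0.1178] ((412.2731628417969, -154.26747131347656), (15.331798553466797, 25.861553192138672), 9.690178871154785)
blue 781 [ 0.4231 -0.1524  0.1532] ((423.99847412109375, -152.18270874023438), (13.642963409423828, 25.482711791992188), 9.783930778503418)
amber 1007 [0.4772 0.     0.117 ] ((479.4678955078125, 1.910654067993164), (24.94072151184082, 40.19165802001953), 55.75029754638672)
amber 666 [0.478  0.0007 0.1528] ((479.9354248046875, 3.008967399597168), (27.157062530517578, 14.025901794433594), 57.374916076660156)
yaw 1.736 q6 -2.25 | turn units -0.05 | shift after turn [-2.000e-03  1.380e-01  2.036e+00] |max| 2.0 tilt 0.0052
```

View pics/w1.png

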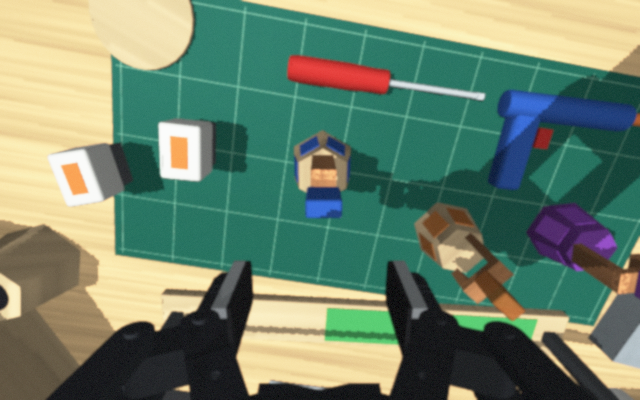

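The wrist view shows the blue tab at (324,205), centred between the fingers, with the hook's stem on the near side. It agrees with the top and side clouds. I'll grasp it.

Emit:
{"op": "jog_arm", "data": {
  "commands": [0, 0.03, 0.509, 0, 0, 0, 60, 0, 0.03, 0.509, 0, 0, 0, 60, 0, 0.03, 0.509, 0, 0, 0, 60, 0, 0.03, 0.509, 0, 0, 0, 60, 0, 0, 0, 0, 0, 0, 60, 0, 0, 0, 0, 0, 0, 15, 0, 0, 0, 0, 0, 0, 15, 0, 0, 0, 0, 0, 0, 15, 0, 0, 0, 0, 0, 0, 15, 0, 0, 0, 0, 0, 0, 15, 0, 0, -0.34, 0, 0, 0, 15, 0, 0, -0.34, 0, 0, 0, 15, 0, 0, -0.34, 0, 0, 0, 15, 0, 0, -0.347, 0, 0, 0, 15, 0, 0, 0, 0, 0, 0, 15, 0, 0, 0, 0, 0, 0, 15],
  "newtons": 40
}}

```text
t: 5.85
tool_pos: [0.4227, -0.1436, 0.1983]
tool_rot: [0.267, -3.128, -0.002]
contact_force: [-0.8, -0.4, -2.2]
opening: 0.0255
grip_force: 42.5
```

```bash
python3 -c "
from h import *
im,P,d=cloud('side')
t,r,o=tool()
q=near(P,t[0],t[1],.05,.0,.2); q=q[q[:,0]>.3]
bot=near(P,t[0],t[1],.06,.02,.12); print('lowest',np.percentile(bot[:,2],[0,2,10,50]).round(4), bot.mean(0).round(3))
for z0,z1 in((.17,.188),(.187,.203),(.145,.165)):
    q=near(P,t[0],t[1],.04,z0,z1); print(z0,len(q),q.mean(0).round(4),q[:,2].max().round(4),rect(q))
print(t,o['contact_force'],o['opening'])
plan((.6337-.002,-.2121,.2),.107+np.pi/2)"
```

```text
lowest [0.0781 0.0804 0.0833 0.0996] [ 0.42  -0.167  0.1  ]
0.17 54 [ 0.4184 -0.1515  0.1787] 0.1878 ((420.8159484863281, -144.96343994140625), (39.21989059448242, 23.275760650634766), 8.41154670715332)
0.187 77 [ 0.4166 -0.15    0.1954] 0.2022 ((421.3554992675781, -146.63970947265625), (40.54288864135742, 35.09735870361328), 4.148436069488525)
0.145 30 [ 0.4052 -0.1535  0.1533] 0.1643 ((405.6734313964844, -148.6136474609375), (8.41016674041748, 21.648096084594727), 10.023859024047852)
[ 0.42255783 -0.14354461  0.19806435] [ 0.0305377  -0.48592366 -1.81117224] 0.025436998645635204
yaw 1.741 q6 -2.24 | turn units 0.63 | shift after turn [-3.344 -1.508 -0.042] |max| 3.3 tilt 0.0027
```

Emit:
{"op": "jog_arm", "data": {
  "commands": [0, 0, 0, 0, 0, 0.63, 15, -0.34, -0.215, -0.006, 0, 0, 0, 15, -0.478, -0.215, -0.006, 0, 0, 0, 15, -0.478, -0.215, -0.006, 0, 0, 0, 15, -0.478, -0.215, -0.006, 0, 0, 0, 15, -0.478, -0.215, -0.006, 0, 0, 0, 15, -0.478, -0.215, -0.006, 0, 0, 0, 15, -0.34, -0.215, -0.006, 0, 0, 0, 15, -0.274, 0, 0, 0, 0, 0, 15, 0, 0, 0, 0, 0, 0, 15, 0, 0, 0, 0, 0, 0, 15]
}}

```text
t: 7.28
tool_pos: [0.6316, -0.212, 0.201]
tool_rot: [0.168, -3.135, -0.001]
contact_force: [-0.0, -0.3, -1.4]
opening: 0.0255
grip_force: 42.3
```

```bash
cat > chk.py <<'E'
from h import *
import sys
t,r,o=tool(); print(t.round(4),o['contact_force'].round(1),o['opening'].round(4))
z=float(sys.argv[1]) # assumed origin height
c,s=np.cos(.107),np.sin(.107); C=np.array([.609,.0185]); 
for n in('top','side'):
    im,P,d=cloud(n,n+sys.argv[2] if len(sys.argv)>2 else None)
    q=near(P,t[0],t[1],.1,.02,.3)
    loc=lambda q:(q[:,:2]-C)@np.array([[c,-s],[s,c]])
    for a,b,w in((.105,.12,'bridge'),(.06,.085,'stem'),(.088,.104,'stem+tip'),(.01,.03,'body')):
        k=q[(q[:,2]>z+a)&(q[:,2]<z+b)]
        k=k[np.hypot(*(k[:,:2]-t[:2]).T)<.045]
        if len(k): L=loc(k); print(n,w,len(k),'railx',np.percentile(L[:,0],[2,50,98]).round(3),'raily',np.percentile(L[:,1],[2,50,98]).round(3))
    k=q[np.hypot(*(q[:,:2]-t[:2]).T)<.04]; k=k[k[:,2]>.03]; print(n,'lowest',np.percentile(k[:,2],[1,3]).round(4))
E
python3 chk.py .082 h1
```

```text
Traceback (most recent call last):
  File "chk.py", line 3, in <module>
    t,r,o=tool(); print(t.round(4),o['contact_force'].round(1),o['opening'].round(4))
                                                               ^^^^^^^^^^^^^^^^^^
AttributeError: 'float' object has no attribute 'round'
```

```bash
sed -i "s/o\['opening'\].round(4)/o['opening']/" chk.py; python3 chk.py .082 h1; python3 -c "
import cv2;i=cv2.imread('pics/sideh1.png')[150:350,300:500];cv2.imwrite('pics/sideh1c.png',cv2.resize(i,None,fx=3,fy=3))"
```

```text
[ 0.6316 -0.212   0.201 ] [-0.  -0.3 -1.4] 0.025506775435725267
top stem 9 railx [-0.002 -0.001  0.001] raily [-0.275 -0.269 -0.264]
top lowest [0.1574 0.1597]
side bridge 84 railx [-0.024 -0.016  0.016] raily [-0.245 -0.239 -0.222]
side stem 140 railx [-0.024 -0.003  0.005] raily [-0.273 -0.24  -0.212]
side stem+tip 68 railx [-0.024 -0.017  0.015] raily [-0.244 -0.24  -0.222]
side body 168 railx [-0.036 -0.018  0.017] raily [-0.264 -0.258 -0.229]
side lowest [0.0843 0.0875]
```

View pics/sideh1c.png

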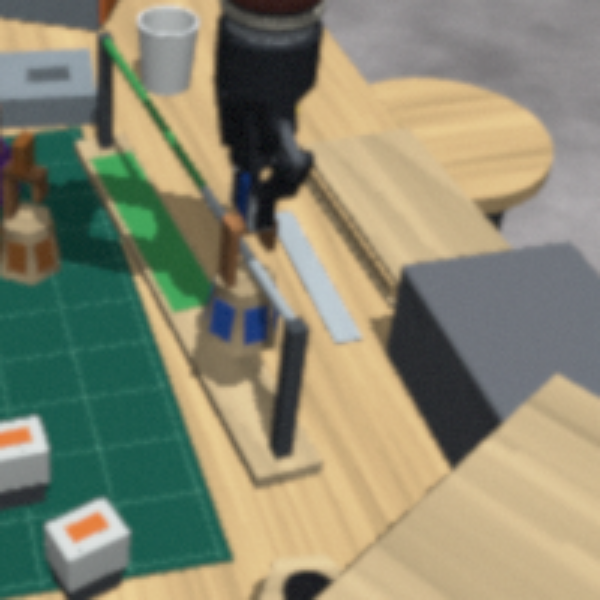

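The crop shows the blue lantern's hook around the bare bar, with the bar between tip and body. I'll centre it by 3 mm and lower it.

Emit:
{"op": "jog_arm", "data": {
  "commands": [-0.055, 0, 0, 0, 0, 0, 15, 0, 0, 0.1, 0, 0, 0, 15, 0, 0, 0.1, 0, 0, 0, 15, 0, 0, 0.1, 0, 0, 0, 15, 0, 0, 0.1, 0, 0, 0, 15, 0, 0, 0.1, 0, 0, 0, 15, 0, 0, 0, 0, 0, 0, 15, 0, 0, 0, 0, 0, 0, 15]
}}

```text
t: 8.38
tool_pos: [0.6359, -0.212, 0.1725]
tool_rot: [-0.168, 3.137, -0.0]
contact_force: [0.4, 0.4, -2.4]
opening: 0.0254
grip_force: 42.2
```

```bash
python3 chk.py .052
```

```text
[ 0.6359 -0.212   0.1725] [ 0.4  0.4 -2.4] 0.025361223538045593
top stem+tip 4 railx [-0.003 -0.003 -0.001] raily [-0.272 -0.266 -0.262]
top lowest [0.1544 0.1556]
side bridge 116 railx [-0.019 -0.004  0.019] raily [-0.273 -0.241 -0.193]
side stem 104 railx [-0.02  -0.011  0.017] raily [-0.255 -0.241 -0.215]
side stem+tip 68 railx [-0.02  -0.007  0.02 ] raily [-0.27  -0.241 -0.205]
side body 163 railx [-0.032 -0.013  0.021] raily [-0.264 -0.26  -0.231]
side lowest [0.0558 0.0593]
```

Emit:
{"op": "jog_arm", "data": {
  "commands": [0, 0, 0.05, 0, 0, 0, 15, 0, 0.2, 0, 0, 0, 0, 15, 0, 0.4, 0, 0, 0, 0, 15, 0, 0.4, 0, 0, 0, 0, 15, 0, 0.4, 0, 0, 0, 0, 15, 0, 0.4, 0, 0, 0, 0, 15, 0, 0.4, 0, 0, 0, 0, 15, 0, 0.4, 0, 0, 0, 0, 15, 0, 0.4, 0, 0, 0, 0, 15, 0, 0.4, 0, 0, 0, 0, 15, 0, 0.4, 0, 0, 0, 0, 15, 0, 0.4, 0, 0, 0, 0, 15, 0, 0.38, 0, 0, 0, 0, 15, 0, 0.2, 0, 0, 0, 0, 15, 0, 0, 0, 0, 0, 0, 15, 0, 0, 0, 0, 0, 0, 15]
}}

```text
t: 10.48
tool_pos: [0.6052, 0.0727, 0.1693]
tool_rot: [-0.168, 3.137, -0.001]
contact_force: [0.2, 0.9, -0.8]
opening: 0.0257
grip_force: 42.2
```

```bash
python3 chk.py .05
```

```text
[0.6052 0.0727 0.1693] [ 0.2  0.9 -0.8] 0.025664099110029023
top bridge 55 railx [-0.02  -0.007  0.003] raily [0.012 0.061 0.097]
top stem 17 railx [-0.02  -0.015  0.004] raily [0.056 0.067 0.074]
top stem+tip 12 railx [-0.02  -0.019 -0.001] raily [0.052 0.059 0.089]
top body 3 railx [-0.007 -0.006 -0.004] raily [0.081 0.082 0.083]
top lowest [0.0531 0.057 ]
side bridge 80 railx [-0.02  -0.003  0.018] raily [0.013 0.045 0.094]
side stem 46 railx [-0.021 -0.017  0.015] raily [0.029 0.045 0.063]
side stem+tip 31 railx [-0.021 -0.014  0.019] raily [0.041 0.045 0.057]
side body 123 railx [-0.033 -0.011  0.025] raily [0.019 0.027 0.054]
side lowest [0.0525 0.0551]
```

Emit:
{"op": "jog_arm", "data": {
  "commands": [0, 0, 0.02, 0, 0, 0, 15, 0, 0, 0, 0, 0, 0, 50, 0, 0, 0, 0, 0, 0, 50, 0, 0, 0, 0, 0, 0, 50, 0, 0, -0.2, 0, 0, 0, 50, 0, 0, -0.4, 0, 0, 0, 50, 0, 0, -0.6, 0, 0, 0, 50, 0.5, -0.3, -0.5, 0, 0, 0, 60, 0.7, -0.3, 0, 0, 0, 0, 60, 0.7, -0.3, 0, 0, 0, 0, 60]
}}

```text
t: 11.82
tool_pos: [0.4969, 0.0068, 0.2719]
tool_rot: [-0.169, 3.134, -0.001]
contact_force: [0.9, -0.2, 1.0]
opening: 0.0598
grip_force: 0.0
```

Run:
```python
from h import *
c,s=np.cos(.107),np.sin(.107); C=np.array([.609,.0185])
for n in('top','side'):
    im,P,d=cloud(n,n+'r1')
    for nm,x,y in(('hung',.603,.073),('amber',.479,.003)):
        for z0,z1 in((.145,.165),(.19,.215),(.105,.127)):
            q=near(P,x,y,.035,z0,z1)
            if len(q)>5: print(n,nm,z0,len(q),q.mean(0).round(4),'local',((q[:,:2].mean(0)-C)@np.array([[c,-s],[s,c]])).round(3),q[:,2].max().round(3),[np.round(k,1) for k in rect(q)])
plan((.479,.0035,.22),-.54+np.pi/2)
```

```text
top amber 0.145 52 [0.4785 0.0044 0.1541] local [-0.131 -0.   ] 0.159 [array([479.5,   5.6]), array([26. , 13.9]), np.float64(62.7)]
top amber 0.105 65 [0.4758 0.0059 0.1183] local [-0.134  0.002] 0.124 [array([478.4,   4.1]), array([20.4, 41.3]), np.float64(49.1)]
side hung 0.145 74 [0.6022 0.0631 0.1568] local [-0.002  0.045] 0.165 [array([599.1,  70.2]), array([36.3, 57.9]), np.float64(30.3)]
side hung 0.19 46 [0.6022 0.0663 0.1997] local [-0.002  0.048] 0.206 [array([602.8,  69.3]), array([14.3, 25.7]), np.float64(10.1)]
side hung 0.105 114 [0.6023 0.067  0.1101] local [-0.001  0.049] 0.126 [array([601.6,  69.9]), array([44.3, 46.1]), np.float64(9.8)]
side amber 0.145 42 [0.4787 0.001  0.1523] local [-0.131 -0.003] 0.157 [array([478.4,   2.9]), array([25.3, 13.7]), np.float64(60.1)]
side amber 0.105 94 [ 0.4794 -0.0006  0.1162] local [-0.131 -0.005] 0.126 [array([478.7,   4.8]), array([27.2, 42. ]), np.float64(61.7)]
yaw 1.676 q6 -1.81 | turn units 6.45 | shift after turn [ 0.21  -0.177  0.849] |max| 0.8 tilt 0.0012
```

Emit:
{"op": "jog_arm", "data": {
  "commands": [0, 0, 0, 0, 0, 0.907, 60, 0, 0, 0, 0, 0, 0.907, 60, 0, 0, 0, 0, 0, 0.907, 60, 0, 0, 0, 0, 0, 0.907, 60, 0, 0, 0, 0, 0, 0.907, 60, 0, 0, 0, 0, 0, 0.907, 60, 0, 0, 0, 0, 0, 0.907, 60, 0.1, -0.09, 0, 0, 0, 0, 60, 0.1, -0.09, 0, 0, 0, 0, 60, 0, 0, 0.4, 0, 0, 0, 60, 0, 0, 0.4, 0, 0, 0, 60, 0, 0, 0, 0, 0, 0, 60, 0, 0, 0, 0, 0, 0, 60]
}}

```text
t: 13.55
tool_pos: [0.482, 0.0039, 0.2232]
tool_rot: [0.818, 3.032, 0.0]
contact_force: [-0.0, -0.0, 1.0]
opening: 0.0601
grip_force: 0.0
```

```bash
python3 -c "
from h import *
im,P,d=cloud('wrist','w2')
q=near(P,.479,.004,.035,.145,.17); print(q.mean(0).round(4),rect(q))
plan((.479,.0038,.118),1.04)"
```

```text
[0.4786 0.0044 0.1532] ((479.72906494140625, 3.6199073791503906), (25.985748291015625, 14.359352111816406), 57.19956970214844)
yaw 1.043 q6 -1.19 | turn units 0.03 | shift after turn [ 0.051 -0.031  1.76 ] |max| 1.8 tilt 0.0023
```

Emit:
{"op": "jog_arm", "data": {
  "commands": [0.04, -0.03, 0, 0, 0, 0.4, 60, 0, 0, 0.44, 0, 0, 0, 60, 0, 0, 0.44, 0, 0, 0, 60, 0, 0, 0.44, 0, 0, 0, 60, 0, 0, 0.44, 0, 0, 0, 60, 0, 0, 0, 0, 0, 0, 60, 0, 0, 0, 0, 0, 0, 15, 0, 0, 0, 0, 0, 0, 15, 0, 0, 0, 0, 0, 0, 15, 0, 0, 0, 0, 0, 0, 15, 0, 0, 0, 0, 0, 0, 15, 0, 0, -0.34, 0, 0, 0, 15, 0, 0, -0.34, 0, 0, 0, 15, 0, 0, -0.34, 0, 0, 0, 15, 0, 0, -0.36, 0, 0, 0, 15, 0, 0, 0, 0, 0, 0, 15],
  "newtons": 40
}}

```text
t: 15.6
tool_pos: [0.4795, 0.0035, 0.2008]
tool_rot: [0.879, 3.013, 0.0]
contact_force: [0.6, 0.3, -1.9]
opening: 0.0257
grip_force: 40.3
```

```bash
python3 -c "
from h import *
plan((.634,-.2121,.201),.107+np.pi/2)"
```

```text
yaw 1.003 q6 -1.15 | turn units -6.75 | shift after turn [-2.176e+00 -3.847e+00 -1.000e-03] |max| 3.8 tilt 0.0031
```

Emit:
{"op": "jog_arm", "data": {
  "commands": [0, 0, 0, 0, 0, -0.75, 15, 0, 0, 0, 0, 0, -0.75, 15, 0, 0, 0, 0, 0, -0.75, 15, 0, 0, 0, 0, 0, -0.75, 15, 0, 0, 0, 0, 0, -0.75, 15, 0, 0, 0, 0, 0, -0.75, 15, 0, 0, 0, 0, 0, -0.75, 15, 0, 0, 0, 0, 0, -0.75, 15, 0, 0, 0, 0, 0, -0.75, 15, 0, -0.4, 0, 0, 0, 0, 15, 0, -0.6, 0, 0, 0, 0, 15, 0, -0.6, 0, 0, 0, 0, 15, 0, -0.6, 0, 0, 0, 0, 15, 0, -0.6, 0, 0, 0, 0, 15, 0, -0.6, 0, 0, 0, 0, 15, 0, -0.447, 0, 0, 0, 0, 15, 0, 0, 0, 0, 0, 0, 15, 0, 0, 0, 0, 0, 0, 15]
}}

```text
t: 17.85
tool_pos: [0.5028, -0.225, 0.1979]
tool_rot: [0.168, -3.135, -0.003]
contact_force: [0.7, -0.1, -1.3]
opening: 0.0259
grip_force: 40.4
```

```bash
python3 chk.py .082; python3 -c "
from h import *
plan((.634,-.2121,.201),.107+np.pi/2)"
```

```text
[ 0.5028 -0.225   0.1979] [ 0.7 -0.1 -1.3] 0.025856842445176734
top bridge 34 railx [-0.153 -0.148 -0.142] raily [-0.238 -0.228 -0.221]
top stem 15 railx [-0.153 -0.152 -0.145] raily [-0.239 -0.221 -0.217]
top stem+tip 10 railx [-0.153 -0.153 -0.147] raily [-0.235 -0.222 -0.221]
top body 23 railx [-0.166 -0.16  -0.151] raily [-0.257 -0.23  -0.21 ]
top lowest [0.0938 0.0965]
side bridge 79 railx [-0.153 -0.145 -0.113] raily [-0.251 -0.238 -0.221]
side stem 47 railx [-0.154 -0.151 -0.145] raily [-0.242 -0.239 -0.223]
side stem+tip 56 railx [-0.153 -0.145 -0.114] raily [-0.242 -0.239 -0.225]
side body 179 railx [-0.165 -0.142 -0.104] raily [-0.261 -0.256 -0.23 ]
side lowest [0.0811 0.0835]
yaw 1.679 q6 -2.23 | turn units 0.01 | shift after turn [-2.191 -0.023 -0.043] |max| 2.2 tilt 0.0013
```

Emit:
{"op": "jog_arm", "data": {
  "commands": [-0.3, 0, -0.05, 0, 0, 0, 15, -0.4, 0, 0, 0, 0, 0, 15, -0.4, 0, 0, 0, 0, 0, 15, -0.4, 0, 0, 0, 0, 0, 15, -0.4, 0, 0, 0, 0, 0, 15, -0.325, 0, 0, 0, 0, 0, 15, 0, 0, 0, 0, 0, 0, 15, 0, 0, 0, 0, 0, 0, 15]
}}

```text
t: 18.95
tool_pos: [0.6356, -0.2109, 0.202]
tool_rot: [0.17, -3.136, -0.0]
contact_force: [-0.7, -0.4, -1.5]
opening: 0.0258
grip_force: 40.4
```

```bash
python3 chk.py .082
```

```text
[ 0.6356 -0.2109  0.202 ] [-0.7 -0.4 -1.5] 0.025772261237212678
top stem 11 railx [-0.002  0.003  0.007] raily [-0.275 -0.272 -0.266]
top lowest [0.1591 0.1598]
side bridge 66 railx [-0.02  -0.014  0.02 ] raily [-0.244 -0.24  -0.224]
side stem 166 railx [-0.022 -0.003  0.019] raily [-0.272 -0.239 -0.219]
side stem+tip 60 railx [-0.021 -0.014  0.018] raily [-0.243 -0.239 -0.222]
side body 159 railx [-0.032 -0.015  0.019] raily [-0.262 -0.256 -0.227]
side lowest [0.0849 0.0884]
```

Emit:
{"op": "jog_arm", "data": {
  "commands": [0, 0, 0.1, 0, 0, 0, 15, 0, 0, 0.1, 0, 0, 0, 15, 0, 0, 0.1, 0, 0, 0, 15, 0, 0, 0.1, 0, 0, 0, 15, 0, 0, 0.1, 0, 0, 0, 15, 0, 0, 0.03, 0, 0, 0, 15, 0, 0.2, 0, 0, 0, 0, 15, 0, 0.4, 0, 0, 0, 0, 15, 0, 0.4, 0, 0, 0, 0, 15, 0, 0.4, 0, 0, 0, 0, 15, 0, 0.4, 0, 0, 0, 0, 15, 0, 0.4, 0, 0, 0, 0, 15, 0, 0.4, 0, 0, 0, 0, 15, 0, 0.38, 0, 0, 0, 0, 15, 0, 0.2, 0, 0, 0, 0, 15, 0, 0, 0, 0, 0, 0, 15, 0, 0, 0, 0, 0, 0, 15]
}}

```text
t: 21.18
tool_pos: [0.6159, -0.0223, 0.1705]
tool_rot: [-0.168, 3.137, -0.001]
contact_force: [-1.1, -0.4, -2.0]
opening: 0.0253
grip_force: 40.5
```

```bash
python3 chk.py .05 h2|grep -v top; python3 -c "
import cv2;i=cv2.imread('pics/sideh2.png')[100:300,250:450];cv2.imwrite('pics/sideh2c.png',cv2.resize(i,None,fx=3,fy=3))"
```

```text
[ 0.6159 -0.0223  0.1705] [-1.1 -0.4 -2. ] 0.025317276353493814
side bridge 87 railx [-0.02  -0.003  0.019] raily [-0.083 -0.051 -0.001]
side stem 102 railx [-0.024 -0.006  0.017] raily [-0.062 -0.048 -0.023]
side stem+tip 40 railx [-0.02  -0.014  0.02 ] raily [-0.059 -0.05  -0.032]
side body 127 railx [-0.032 -0.012  0.027] raily [-0.073 -0.067 -0.041]
side lowest [0.0544 0.0573]
```

View pics/sideh2c.png

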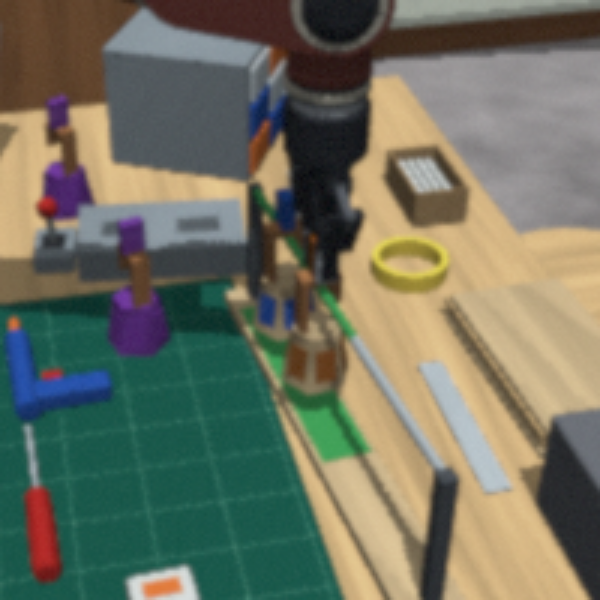

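Both lanterns hang on the green section, blue at about (285,300) and amber at about (310,350) in the crop. I'll release amber and go to the first block.

Emit:
{"op": "jog_arm", "data": {
  "commands": [0, 0, 0.035, 0, 0, 0, 15, 0, 0, 0, 0, 0, 0, 45, 0, 0, 0, 0, 0, 0, 45, 0, 0, 0, 0, 0, 0, 45, 0, 0, -0.2, 0, 0, 0, 45, 0, 0, -0.4, 0, 0, 0, 45, 0, 0, -0.6, 0, 0, 0, 45, 0.4, -0.3, -0.4, 0, 0, 0, 60, 0.7, -0.6, 0, 0, 0, 0, 60, 0.7, -0.6, 0, 0, 0, 0, 60, 0.7, -0.6, 0, 0, 0, 0, 60, 0, -0.7, 0, 0, 0, 0, 60, 0, -0.6, 0, 0, 0, 0, 60, 0, 0, 0, 0, 0, 0, 60]
}}

```text
t: 23.02
tool_pos: [0.4884, -0.2427, 0.2654]
tool_rot: [-0.164, 3.137, -0.001]
contact_force: [-0.2, 0.2, -0.0]
opening: 0.0597
grip_force: 0.0
```

Run:
```python
from h import *
c,s=np.cos(.107),np.sin(.107); C=np.array([.609,.0185])
for n in('top','side'):
    im,P,d=cloud(n)
    for nm,x,y in(('blue',.603,.069),('amber',.614,-.022)):
        q=near(P,x,y,.035,.185,.22)
        if len(q)>5: print(n,nm,len(q),'local',((q[:,:2].mean(0)-C)@np.array([[c,-s],[s,c]])).round(3),np.percentile(q[:,2],95).round(4))
im,P,d=cloud('wrist')
for x,y in((.423,-.283),(.464,-.378)):
    q=near(P,x,y,.045,.06,.08); print(len(q),np.median(q,0).round(4) if len(q) else 0,rect(q) if len(q) else 0)
plan((.4235,-.2835,.038),1.627)
```

```text
top blue 76 local [-0.001  0.053] 0.2066
top amber 74 local [-0.001 -0.041] 0.2063
side blue 41 local [-0.001  0.045] 0.2046
side amber 64 local [-0.002 -0.048] 0.205
2306 [ 0.4226 -0.2844  0.0682] ((423.6413269042969, -284.60296630859375), (52.010704040527344, 37.49629211425781), 3.745318651199341)
2196 [ 0.4632 -0.378   0.0683] ((464.67926025390625, -379.30682373046875), (52.0081672668457, 38.36115646362305), 18.82402801513672)
yaw 1.679 q6 -2.27 | turn units 0.52 | shift after turn [ 1.126 -0.66   3.782] |max| 3.8 tilt 0.0005
```

Emit:
{"op": "jog_arm", "data": {
  "commands": [0, 0, 0, 0, 0, 0.5, 70, 0.37, -0.22, 0.5, 0, 0, 0, 70, 0.37, -0.22, 0.5, 0, 0, 0, 70, 0.37, -0.22, 0.5, 0, 0, 0, 70, 0, 0, 0.5, 0, 0, 0, 70, 0, 0, 0.5, 0, 0, 0, 70, 0, 0, 0, 0, 0, 0, 70, 0, 0, 0, 0, 0, 0, 70]
}}

```text
t: 24.18
tool_pos: [0.4251, -0.284, 0.1158]
tool_rot: [-0.092, 3.139, -0.002]
contact_force: [-0.2, -0.8, 0.4]
opening: 0.07
grip_force: 0.0
```

```bash
python3 -c "
from h import *
plan((.4235,-.2844,.038),1.63)"
```

```text
yaw 1.629 q6 -2.36 | turn units -0.01 | shift after turn [ 0.029 -0.004  1.297] |max| 1.3 tilt 0.0019
```

Emit:
{"op": "jog_arm", "data": {
  "commands": [0.025, 0, 0.44, 0, 0, 0, 70, 0, 0, 0.44, 0, 0, 0, 70, 0, 0, 0.42, 0, 0, 0, 70, 0, 0, 0, 0, 0, 0, 70, 0, 0, 0, 0, 0, 0, 70, 0, 0, 0, 0, 0, 0, 28, 0, 0, 0, 0, 0, 0, 28, 0, 0, 0, 0, 0, 0, 28, 0, 0, 0, 0, 0, 0, 28, 0, 0, 0, 0, 0, 0, 28],
  "newtons": 60
}}

```text
t: 25.42
tool_pos: [0.4236, -0.2845, 0.0379]
tool_rot: [-0.09, 3.139, -0.001]
contact_force: [-0.5, 2.2, 6.4]
opening: 0.0371
grip_force: 59.7
```

Emit:
{"op": "jog_arm", "data": {
  "commands": [0, 0, -0.4, 0, 0, 0, 28, 0, 0, -0.7, 0, 0, 0, 28, 0, 0, -0.7, 0, 0, 0, 28, 0, 0, -0.7, 0, 0, 0, 28, 0, 0, -0.7, 0, 0, 0, 28, 0.2, 0.6, -0.1, 0, 0, 0, 28, 0.2, 0.9, -0.1, 0, 0, 0, 28, 0.1, 0.9, -0.1, 0, 0, 0, 28, 0, 0.9, 0, 0, 0, 0, 28, 0, 0.9, 0, 0, 0, 0, 28, 0, 0.9, 0, 0, 0, 0, 28, 0, 0.9, 0, 0, 0, 0, 28, 0, 0.9, 0, 0, 0, 0, 28, 0, 0.7, 0, 0, 0, 0, 28, 0, 0, 0, 0, 0, 0, 28, 0, 0, 0, 0, 0, 0, 28]
}}

```text
t: 27.42
tool_pos: [0.3665, 0.1691, 0.246]
tool_rot: [0.09, -3.14, 0.001]
contact_force: [0.0, -1.1, -1.5]
opening: 0.0372
grip_force: 60.9
```

Run:
```python
from h import *
im,P,d=cloud('wrist','w3')
t,r,o=tool(); print(t,o['opening'])
```

```text
[0.3666512  0.16866984 0.24610155] 0.0373315526898384
```

View pics/w3.png

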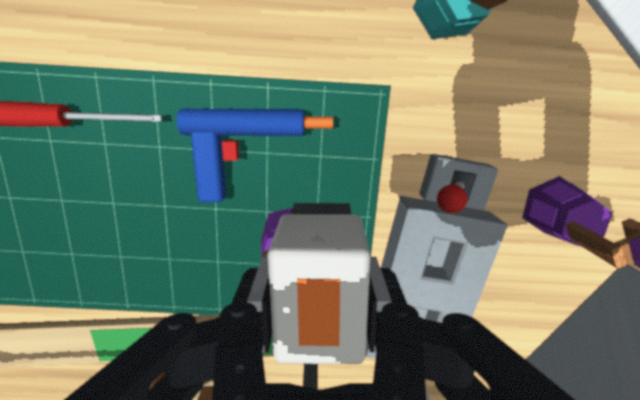

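The block is held. The wrist view shows the dock with the near socket (hole0) at (441,258) and the red ball at (453,198), and hole1 is half hidden by the finger. Next I'll measure the socket mouths from the hole outlines in the top, side and wrist views.

```bash
cat > dock.py <<'E'
from h import *
def holes(n,T=.042):
    im,P,d=cloud(n); K=d["K"];M=d["cam_to_world"]; z=P[...,2]
    v,u=np.mgrid[:400,:640]
    ray=np.stack([(u-K[0,2])/K[0,0],-(v-K[1,2])/K[1,1],-np.ones_like(u,float)],-1)@M[:3,:3].T
    X=M[:3,3]+ray*((T-M[2,3])/ray[...,2])[...,None]
    top=((abs(z-T)<.005)&(np.hypot(P[...,0]-.485,P[...,1]-.31)<.16)).astype(np.uint8)
    print(n,"top z",np.median(z[top>0]).round(4), top.sum())
    cs,hi=cv2.findContours(top,cv2.RETR_CCOMP,cv2.CHAIN_APPROX_NONE)
    for c,h in zip(cs,hi[0]):
        m=np.zeros((400,640),np.uint8); cv2.drawContours(m,[c],-1,1,-1)
        if h[3]<0:
            if m.sum()>300: print("  outer",rect(X[m>0]))
            continue
        m&=1-top
        if m.sum()<15: continue
        q=X[m>0]; print("  hole",m.sum(),q.mean(0).round(4),rect(q))
if __name__=="__main__":
    for n in("top","side","wrist"): holes(n)
E
python3 dock.py
```

```text
top top z 0.0423 1980
  outer ((507.8976135253906, 306.29833984375), (112.04264068603516, 197.2162628173828), 82.87236785888672)
  hole 197 [0.5504 0.3006 0.042 ] ((549.8344116210938, 301.3784484863281), (35.335838317871094, 50.327308654785156), 80.28203582763672)
side top z 0.0422 809
  outer ((505.15521240234375, 302.8670349121094), (121.5033950805664, 199.75326538085938), 83.0208969116211)
  hole 48 [0.5476 0.2967 0.042 ] ((550.1597900390625, 296.97454833984375), (28.333818435668945, 46.84885025024414), 81.07846069335938)
wrist top z 0.0422 8570
  outer ((474.20806884765625, 308.6347351074219), (112.03699493408203, 136.46754455566406), 82.75569152832031)
  hole 1098 [0.4604 0.3093 0.042 ] ((460.5248107910156, 309.4666748046875), (32.867435455322266, 47.87410354614258), 82.64632415771484)
  outer ((407.40374755859375, 425.80743408203125), (54.32490921020508, 26.70958137512207), 10.253737449645996)
```

```bash
python3 -c "
from h import *
plan((.4605,.3097,.12),1.444)"
```

```text
yaw 1.626 q6 -1.38 | turn units 1.82 | shift after turn [-1.25   2.533  2.105] |max| 2.5 tilt 0.0002
```

Emit:
{"op": "jog_arm", "data": {
  "commands": [0, 0, 0, 0, 0, 0.91, 28, 0, 0, 0, 0, 0, 0.91, 28, -0.25, 0.506, 0, 0, 0, 0, 28, -0.25, 0.506, 0, 0, 0, 0, 28, -0.25, 0.506, 0, 0, 0, 0, 28, -0.25, 0.506, 0, 0, 0, 0, 28, -0.25, 0.506, 0, 0, 0, 0, 28, 0, 0, 0.5, 0, 0, 0, 28, 0, 0, 0.5, 0, 0, 0, 28, 0, 0, 0.5, 0, 0, 0, 28, 0, 0, 0.6, 0, 0, 0, 28, 0, 0, 0, 0, 0, 0, 28, 0, 0, 0, 0, 0, 0, 28]
}}

```text
t: 29.25
tool_pos: [0.461, 0.3105, 0.1218]
tool_rot: [0.197, 3.134, 0.001]
contact_force: [0.3, 0.7, -1.2]
opening: 0.037
grip_force: 61.1
```

Run:
```python
from h import *
plan((.4605,.3097,.088),1.444)
for n in('top','side'):
    im,P,d=cloud(n,n+'p1')
    q=near(P,.46,.31,.045,.125,.153); 
    if len(q)>5: print(n,len(q),np.median(q,0).round(4),rect(q),q[:,2].min(),q[:,2].max())
    q=near(P,.46,.31,.04,.076,.108)
    if len(q)>5: print(n,'foot',len(q),np.median(q,0).round(4),rect(q),q[:,2].min())
```

```text
yaw 1.445 q6 -0.99 | turn units 0.01 | shift after turn [ 0.008 -0.016  0.563] |max| 0.6 tilt 0.0018
top 63 [0.4442 0.2939 0.1485] ((458.5052490234375, 295.6667785644531), (23.613550186157227, 51.553794860839844), 85.44158935546875) 0.1258911149566957 0.15276632436609416
top foot 6 [0.4449 0.2982 0.0951] ((458.6173095703125, 296.6366271972656), (1.3414289951324463, 40.48201370239258), 83.8482437133789) 0.09182392664312045
side 118 [0.4552 0.2914 0.1406] ((458.7260437011719, 299.9893798828125), (52.15788650512695, 51.90208053588867), 83.30390930175781) 0.12525572043619126 0.15291590914794173
side foot 71 [0.4575 0.2981 0.0976] ((457.90240478515625, 298.2237548828125), (9.89983081817627, 42.41374206542969), 83.64698791503906) 0.08284832299196543
```

Emit:
{"op": "jog_arm", "data": {
  "commands": [0.01, -0.015, 0.2, 0, 0, 0, 28, 0, 0, 0.2, 0, 0, 0, 28, 0, 0, 0.15, 0, 0, 0, 28, 0, 0, 0.1, 0, 0, 0, 28, 0, 0, 0.1, 0, 0, 0, 28, 0, 0, 0.1, 0, 0, 0, 28, 0, 0, 0, 0, 0, 0, 28]
}}

```text
t: 30.22
tool_pos: [0.4614, 0.3106, 0.0708]
tool_rot: [0.196, 3.131, 0.003]
contact_force: [4.6, 0.3, 1.0]
opening: 0.0371
grip_force: 61.5
```

Emit:
{"op": "jog_arm", "data": {
  "commands": [-0.015, 0, 0.08, 0, 0, 0, 28, 0, 0, 0.08, 0, 0, 0, 28, 0, 0, 0.08, 0, 0, 0, 28, 0, 0, 0.07, 0, 0, 0, 28, 0, 0, 0, 0, 0, 0, 28, 0, 0, 0, 0, 0, 0, 28]
}}

```text
t: 30.98
tool_pos: [0.4614, 0.3108, 0.0521]
tool_rot: [0.196, 3.133, 0.004]
contact_force: [3.0, 3.8, 4.8]
opening: 0.0373
grip_force: 61.9
```

Emit:
{"op": "jog_arm", "data": {
  "commands": [0, 0, 0.03, 0, 0, 0, 28, 0, 0, 0, 0, 0, 0, 28, 0, 0, 0, 0, 0, 0, 60, 0, 0, 0, 0, 0, 0, 60, 0, 0, 0, 0, 0, 0, 60, 0, 0, -0.3, 0, 0, 0, 60, 0, 0, -0.6, 0, 0, 0, 60, 0, 0, -0.8, 0, 0, 0, 60, 0, 0, -0.8, 0, 0, 0, 60, 0, 0, -0.8, 0, 0, 0, 60, 0, 0, 0, 0, 0, 0, 60, 0, 0, 0, 0, 0, 0, 60]
}}

```text
t: 32.48
tool_pos: [0.46, 0.3097, 0.2474]
tool_rot: [0.196, 3.135, 0.0]
contact_force: [-0.3, -0.0, -0.7]
opening: 0.0598
grip_force: 0.0
```

Run:
```python
from h import *
import dock
t,r,o=tool();print(t)
for n in('top','side','wrist'):
    im,P,d=cloud(n,n+'p2')
    q=near(P,.46,.31,.045,.06,.1)
    if len(q)>5: print(n,len(q),np.median(q,0).round(4),rect(q))
    dock.holes(n)
im,P,d=cloud('top')
for x,y in((.464,-.378),):
    q=near(P,x,y,.045,.06,.08); print(len(q),np.median(q,0).round(4),rect(q))
plan((.4645,-.379,.2),.328+np.pi/2)
```

```text
[0.46001889 0.30966696 0.24743787]
top 263 [0.4556 0.3049 0.082 ] ((459.9119873046875, 309.9543762207031), (37.811805725097656, 51.7409553527832), 83.84075164794922)
top top z 0.0424 2064
  outer ((506.45501708984375, 306.1132507324219), (112.67643737792969, 199.99156188964844), 82.93401336669922)
  hole 200 [0.5503 0.3008 0.042 ] ((549.579345703125, 300.9245300292969), (36.46623229980469, 51.07434844970703), 81.63134765625)
side 133 [0.456  0.298  0.0808] ((460.0635070800781, 306.6556091308594), (40.907798767089844, 49.51070785522461), 81.51518249511719)
side top z 0.0423 721
  outer ((544.2078247070312, 298.1126708984375), (121.60755157470703, 120.9795150756836), 82.90043640136719)
  hole 51 [0.549  0.2973 0.042 ] ((548.846923828125, 298.0687561035156), (26.446340560913086, 47.023948669433594), 87.76163482666016)
wrist 2382 [0.4575 0.3096 0.0822] ((460.2535400390625, 309.3844909667969), (37.79359436035156, 51.29186248779297), 82.70175170898438)
wrist top z 0.0423 15539
  outer ((506.85748291015625, 305.32196044921875), (110.07734680175781, 200.09402465820312), 82.75151824951172)
  hole 1151 [0.5497 0.2998 0.042 ] ((550.610107421875, 298.9531555175781), (33.73271179199219, 46.77880859375), 83.77644348144531)
  hole 2495 [0.4672 0.3086 0.042 ] ((467.7406311035156, 308.5331115722656), (42.560028076171875, 63.3239631652832), 82.85731506347656)
  outer ((407.7987060546875, 425.9781494140625), (54.11449432373047, 23.713302612304688), 13.30069351196289)
278 [ 0.464  -0.376   0.0681] ((464.8274230957031, -376.99072265625), (51.66726303100586, 38.65263748168945), 20.024547576904297)
yaw 1.446 q6 -0.99 | turn units -4.53 | shift after turn [  3.621 -10.889   0.782] |max| 10.9 tilt 0.0019
```

Emit:
{"op": "jog_arm", "data": {
  "commands": [0, 0, 0, 0, 0, -0.906, 70, 0, 0, 0, 0, 0, -0.906, 70, 0, 0, 0, 0, 0, -0.906, 70, 0, 0, 0, 0, 0, -0.906, 70, 0, 0, 0, 0, 0, -0.906, 70, 0.279, -0.838, 0, 0, 0, 0, 70, 0.279, -0.838, 0, 0, 0, 0, 70, 0.279, -0.838, 0, 0, 0, 0, 70, 0.279, -0.838, 0, 0, 0, 0, 70, 0.279, -0.838, 0, 0, 0, 0, 70, 0.279, -0.838, 0, 0, 0, 0, 70, 0.279, -0.838, 0, 0, 0, 0, 70, 0.279, -0.838, 0, 0, 0, 0, 70, 0.279, -0.838, 0, 0, 0, 0, 70, 0.279, -0.838, 0, 0, 0, 0, 70, 0.279, -0.838, 0, 0, 0, 0, 70, 0.279, -0.838, 0, 0, 0, 0, 70, 0.279, -0.838, 0, 0, 0, 0, 70, 0, 0, 0.6, 0, 0, 0, 70, 0, 0, 0.6, 0, 0, 0, 70]
}}

```text
t: 35.33
tool_pos: [0.4648, -0.3802, 0.174]
tool_rot: [-0.511, 3.099, -0.0]
contact_force: [0.2, -0.1, -0.5]
opening: 0.07
grip_force: 0.0
```

Emit:
{"op": "jog_arm", "data": {
  "commands": [0, 0, 0, 0, 0, 0, 70, 0, 0, 0, 0, 0, 0, 70]
}}

```text
t: 35.58
tool_pos: [0.4654, -0.3795, 0.1763]
tool_rot: [-0.513, 3.099, -0.002]
contact_force: [-0.5, -0.3, 0.7]
opening: 0.0699
grip_force: 0.0
```

```bash
python3 -c "
from h import *
im,P,d=cloud('wrist')
q=near(P,.4645,-.378,.045,.06,.08); print(len(q),rect(q))
plan((.4646,-.3787,.038),.328+np.pi/2)"
```

```text
3252 ((464.4652099609375, -379.6838684082031), (52.392723083496094, 37.82839584350586), 18.02573585510254)
yaw 1.899 q6 -2.71 | turn units 0.01 | shift after turn [0.016 0.03  2.319] |max| 2.3 tilt 0.0031
```

Emit:
{"op": "jog_arm", "data": {
  "commands": [0.016, 0.01, 0.5, 0, 0, 0, 70, 0, 0, 0.5, 0, 0, 0, 70, 0, 0, 0.5, 0, 0, 0, 70, 0, 0, 0.5, 0, 0, 0, 70, 0, 0, 0.31, 0, 0, 0, 70, 0, 0, 0, 0, 0, 0, 70, 0, 0, 0, 0, 0, 0, 70, 0, 0, 0, 0, 0, 0, 28, 0, 0, 0, 0, 0, 0, 28, 0, 0, 0, 0, 0, 0, 28, 0, 0, 0, 0, 0, 0, 28, 0, 0, 0, 0, 0, 0, 28],
  "newtons": 60
}}

```text
t: 37.12
tool_pos: [0.4644, -0.3793, 0.0378]
tool_rot: [-0.513, 3.098, -0.002]
contact_force: [-0.7, 2.0, 5.9]
opening: 0.0373
grip_force: 60.1
```

Emit:
{"op": "jog_arm", "data": {
  "commands": [0, 0, -0.4, 0, 0, 0, 28, 0, 0, -0.7, 0, 0, 0, 28, 0, 0, -0.7, 0, 0, 0, 28, 0, 0, -0.7, 0, 0, 0, 28, 0, 0, -0.7, 0, 0, 0, 28, 0, 0, -0.3, 0, 0, 0, 28, 0, 0, 0, 0, 0, 0, 28]
}}

```text
t: 38.0
tool_pos: [0.4641, -0.3792, 0.2471]
tool_rot: [-0.513, 3.098, -0.003]
contact_force: [-0.4, -0.4, -2.5]
opening: 0.0371
grip_force: 60.3
```

```bash
python3 -c "
from h import *
im,P,d=cloud('top','t3')
plan((.45,.20,.25),np.pi/2-.1265)"
```

```text
yaw 1.899 q6 -2.71 | turn units 4.55 | shift after turn [ 1.44   9.538 -0.069] |max| 9.5 tilt 0.0014
```

Emit:
{"op": "jog_arm", "data": {
  "commands": [0, 0, 0, 0, 0, 0.91, 28, 0, 0, 0, 0, 0, 0.91, 28, 0, 0, 0, 0, 0, 0.91, 28, 0, 0, 0, 0, 0, 0.91, 28, 0, 0, 0, 0, 0, 0.91, 28, 0.13, 0.867, -0.006, 0, 0, 0, 28, 0.13, 0.867, -0.006, 0, 0, 0, 28, 0.13, 0.867, -0.006, 0, 0, 0, 28, 0.13, 0.867, -0.006, 0, 0, 0, 28, 0.13, 0.867, -0.006, 0, 0, 0, 28, 0.13, 0.867, -0.006, 0, 0, 0, 28, 0.13, 0.867, -0.006, 0, 0, 0, 28, 0.13, 0.867, -0.006, 0, 0, 0, 28, 0.13, 0.867, -0.006, 0, 0, 0, 28, 0.13, 0.867, -0.006, 0, 0, 0, 28, 0.13, 0.867, -0.006, 0, 0, 0, 28, 0, 0, 0, 0, 0, 0, 28, 0, 0, 0, 0, 0, 0, 28]
}}

```text
t: 40.3
tool_pos: [0.45, 0.1993, 0.2479]
tool_rot: [-0.198, -3.132, 0.003]
contact_force: [-1.0, -0.4, -2.1]
opening: 0.0372
grip_force: 61.2
```

```bash
python3 -c "
from h import *
plan((.5498,.2992,.12),np.pi/2-.1265)"
```

```text
yaw 1.445 q6 -1.18 | turn units 0.0 | shift after turn [-1.447  1.866  2.122] |max| 2.1 tilt 0.0041
```

Emit:
{"op": "jog_arm", "data": {
  "commands": [-0.362, 0.4665, 0, 0, 0, 0, 28, -0.362, 0.4665, 0, 0, 0, 0, 28, -0.362, 0.4665, 0, 0, 0, 0, 28, -0.361, 0.4665, 0, 0, 0, 0, 28, 0, 0, 0.5, 0, 0, 0, 28, 0, 0, 0.5, 0, 0, 0, 28, 0, 0, 0.5, 0, 0, 0, 28, 0, 0, 0.6, 0, 0, 0, 28, 0, 0, 0, 0, 0, 0, 28, 0, 0, 0, 0, 0, 0, 28]
}}

```text
t: 41.55
tool_pos: [0.5521, 0.2989, 0.1252]
tool_rot: [0.201, 3.134, 0.0]
contact_force: [1.1, -0.0, -1.3]
opening: 0.0372
grip_force: 61.2
```

```bash
python3 -c "
from h import *
im,P,d=cloud('side')
q=near(P,.55,.30,.045,.125,.153); print(len(q),rect(q),q[:,2].max())
plan((.5498,.2988,.052),np.pi/2-.1265)"
```

```text
100 ((545.6995849609375, 274.82958984375), (27.121868133544922, 50.38591003417969), 71.8314437866211) 0.15274835955470378
yaw 1.443 q6 -1.06 | turn units -0.01 | shift after turn [ 0.049 -0.017  1.238] |max| 1.2 tilt 0.0029
```

Emit:
{"op": "jog_arm", "data": {
  "commands": [0.035, 0, 0.2, 0, 0, 0, 28, 0, 0, 0.2, 0, 0, 0, 28, 0, 0, 0.15, 0, 0, 0, 28, 0, 0, 0.05, 0, 0, 0, 28, 0, 0, 0, 0, 0, 0, 28, 0, 0, 0, 0, 0, 0, 28]
}}

```text
t: 42.35
tool_pos: [0.5495, 0.3001, 0.0888]
tool_rot: [0.199, 3.135, 0.001]
contact_force: [0.8, 0.1, -2.2]
opening: 0.0372
grip_force: 61.3
```

Emit:
{"op": "jog_arm", "data": {
  "commands": [-0.005, -0.015, 0.1, 0, 0, 0, 28, 0, 0, 0.1, 0, 0, 0, 28, 0, 0, 0.1, 0, 0, 0, 28, 0, 0, 0, 0, 0, 0, 28]
}}

```text
t: 42.85
tool_pos: [0.5489, 0.2991, 0.0694]
tool_rot: [-0.199, -3.134, 0.0]
contact_force: [-0.5, 0.7, -1.8]
opening: 0.037
grip_force: 61.3
```

Entering freely, so I'll push it home, release and lift.

Emit:
{"op": "jog_arm", "data": {
  "commands": [0, 0, 0.1, 0, 0, 0, 28, 0, 0, 0.1, 0, 0, 0, 28, 0, 0, 0.1, 0, 0, 0, 28, 0, 0, 0.02, 0, 0, 0, 28, 0, 0, 0, 0, 0, 0, 28, 0, 0, 0, 0, 0, 0, 60, 0, 0, 0, 0, 0, 0, 60, 0, 0, 0, 0, 0, 0, 60, 0, 0, -0.3, 0, 0, 0, 60, 0, 0, -0.6, 0, 0, 0, 60, 0, 0, -0.8, 0, 0, 0, 60, 0, 0, -0.8, 0, 0, 0, 60, 0, 0, -0.7, 0, 0, 0, 20, 0.8, 0, 0, 0, 0, 0, 0, 0.8, 0, 0, 0, 0, 0, 0, 0, 0, 0, 0, 0, 0, 0, 0, 0, 0, 0, 0, 0, 0]
}}

```text
t: 44.98
tool_pos: [0.4547, 0.3113, 0.2444]
tool_rot: [0.198, 3.133, 0.001]
contact_force: [0.1, 0.3, -0.7]
opening: -0.0001
grip_force: 0.0
```

Run:
```python
from h import *
c,s=np.cos(.107),np.sin(.107); C=np.array([.609,.0185])
for n in('top','side','wrist'):
    im,P,d=cloud(n,n+'p4')
    for x,y in((.46,.3095),(.5497,.2985)):
        q=near(P,x,y,.043,.065,.1)
        if len(q)>5: print(n,'block',len(q),np.median(q,0).round(4),rect(q))
    for nm,x,y in(('blue',.603,.069),('amber',.614,-.022)):
        q=near(P,x,y,.035,.185,.22)
        if len(q)>5: print(n,nm,len(q),'local',((q[:,:2].mean(0)-C)@np.array([[c,-s],[s,c]])).round(3),np.percentile(q[:,2],95).round(4))
    q=near(P,.372,.285,.045,.075,.125); print(n,'ball',len(q),q.mean(0).round(4) if len(q) else 0,q.min(0).round(3),q.max(0).round(3))
t,r,o=tool();print(t)
```

```text
top block 291 [0.4605 0.3078 0.0822] ((459.977294921875, 309.9540710449219), (38.5904655456543, 51.88289260864258), 82.19147491455078)
top block 289 [0.5486 0.2968 0.0822] ((550.1077270507812, 299.2859191894531), (39.45296859741211, 52.84366226196289), 83.46622467041016)
top blue 99 local [0.02  0.052] 0.2006
top amber 73 local [-0.001 -0.041] 0.2059
top ball 78 [0.3729 0.2849 0.1018] [0.361 0.275 0.092] [0.385 0.299 0.109]
side block 125 [0.4578 0.2974 0.0811] ((459.151123046875, 307.834228515625), (43.472679138183594, 47.002262115478516), 82.13402557373047)
side block 130 [0.5468 0.286  0.0809] ((549.1702270507812, 295.5284729003906), (39.902442932128906, 50.03627395629883), 80.40991973876953)
side blue 61 local [0.014 0.048] 0.2027
side amber 64 local [-0.002 -0.047] 0.2058
side ball 45 [0.3723 0.2807 0.0977] [0.361 0.271 0.085] [0.383 0.294 0.107]
wrist block 2380 [0.4578 0.3096 0.0822] ((460.65777587890625, 309.2456359863281), (37.98656463623047, 52.06940460205078), 83.02269744873047)
wrist block 561 [0.5263 0.3015 0.0805] ((533.275634765625, 300.15985107421875), (37.80631637573242, 18.918249130249023), 83.02049255371094)
wrist ball 899 [0.3737 0.2871 0.1012] [0.361 0.273 0.075] [0.386 0.301 0.108]
[0.45516511 0.31098167 0.24353697]
```

View pics/topp4.png

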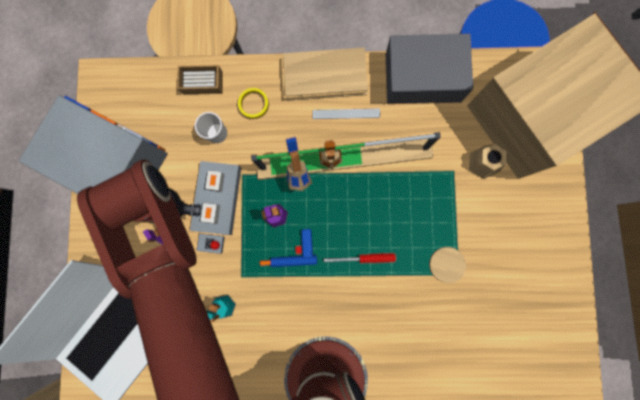

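The picture shows both blocks home at (213,180) and (208,212). The blue lantern at (295,165) is tilted, so it has probably just been knocked and is swinging. I'll wait and look again.

Emit:
{"op": "jog_arm", "data": {
  "commands": [0, 0, 0, 0, 0, 0, 0, 0, 0, 0, 0, 0, 0, 0, 0, 0, 0, 0, 0, 0, 0, 0, 0, 0, 0, 0, 0, 0, 0, 0, 0, 0, 0, 0, 0, 0, 0, 0, 0, 0, 0, 0, 0, 0, 0, 0, 0, 0, 0, 0, 0, 0, 0, 0, 0, 0, 0, 0, 0, 0, 0, 0, 0, 0, 0, 0, 0, 0, 0, 0]
}}

```text
t: 46.38
tool_pos: [0.4541, 0.3112, 0.2431]
tool_rot: [0.199, 3.135, 0.0]
contact_force: [0.1, 0.6, 0.1]
opening: -0.0
grip_force: 0.0
```

```bash
cat > hung.py <<'E'
from h import *
c,s=np.cos(.107),np.sin(.107); C=np.array([.609,.0185])
loc=lambda q:((q[:,:2]-C)@np.array([[c,-s],[s,c]]))
for k in range(3):
  for n in('top','side'):
    im,P,d=cloud(n,'%s_h%d'%(n,k))
    for nm,x,y in(('blue',.603,.069),('amber',.614,-.022)):
        for z0,z1 in((.185,.22),(.05,.1)):
            q=near(P,x,y,.045,z0,z1)
            if len(q)>5: L=loc(q); print(k,n,nm,z0,len(q),'x',np.percentile(L[:,0],[3,50,97]).round(3),'y',np.percentile(L[:,1],[3,50,97]).round(3),np.percentile(q[:,2],[2,95]).round(4))
E
python3 hung.py; python3 -c "
import cv2;i=cv2.imread('pics/side_h2.png')[130:280,260:410];cv2.imwrite('pics/sh2c.png',cv2.resize(i,None,fx=4,fy=4))"
```

```text
0 top blue 0.185 72 x [-0.019 -0.012 -0.001] y [0.04  0.051 0.064] [0.1889 0.2059]
0 top blue 0.05 18 x [0.005 0.028 0.035] y [0.021 0.027 0.061] [0.0536 0.0957]
0 top amber 0.185 73 x [-0.007 -0.002  0.007] y [-0.053 -0.041 -0.03 ] [0.1862 0.2074]
0 top amber 0.05 166 x [-0.03  -0.019  0.011] y [-0.07  -0.038 -0.012] [0.0515 0.0969]
0 side blue 0.185 49 x [-0.025 -0.017 -0.005] y [0.037 0.043 0.061] [0.187  0.2024]
0 side blue 0.05 31 x [0.019 0.026 0.033] y [0.023 0.029 0.04 ] [0.0678 0.097 ]
0 side amber 0.185 62 x [-0.008 -0.003  0.005] y [-0.056 -0.05  -0.034] [0.1858 0.2055]
0 side amber 0.05 319 x [-0.03  -0.009  0.027] y [-0.072 -0.066 -0.042] [0.0514 0.097 ]
1 top blue 0.185 84 x [-0.024 -0.016 -0.003] y [0.039 0.051 0.063] [0.1861 0.2034]
1 top amber 0.185 72 x [-0.006 -0.002  0.007] y [-0.053 -0.041 -0.03 ] [0.1878 0.2064]
1 top amber 0.05 169 x [-0.03  -0.019  0.01 ] y [-0.07  -0.04  -0.012] [0.0514 0.098 ]
1 side blue 0.185 55 x [-0.02  -0.012 -0.002] y [0.037 0.042 0.062] [0.1862 0.2037]
1 side blue 0.05 54 x [0.001 0.019 0.032] y [0.022 0.028 0.048] [0.0569 0.0983]
1 s
[... 156 characters left out ...]
 [0.0513 0.0973]
2 top blue 0.185 68 x [-0.01  -0.004  0.004] y [0.039 0.052 0.063] [0.1885 0.2068]
2 top blue 0.05 128 x [-0.017 -0.006  0.036] y [0.021 0.04  0.078] [0.0516 0.0968]
2 top amber 0.185 69 x [-0.007 -0.001  0.007] y [-0.053 -0.041 -0.03 ] [0.19   0.2072]
2 top amber 0.05 171 x [-0.03  -0.019  0.01 ] y [-0.07  -0.04  -0.012] [0.0519 0.0981]
2 side blue 0.185 65 x [-0.002  0.004  0.015] y [0.037 0.044 0.062] [0.1871 0.2052]
2 side blue 0.05 238 x [-0.043 -0.026  0.   ] y [0.02  0.028 0.063] [0.0533 0.0977]
2 side amber 0.185 65 x [-0.007 -0.003  0.005] y [-0.056 -0.05  -0.033] [0.1851 0.2048]
2 side amber 0.05 315 x [-0.03  -0.009  0.027] y [-0.072 -0.065 -0.042] [0.0515 0.0967]
```

View pics/sh2c.png

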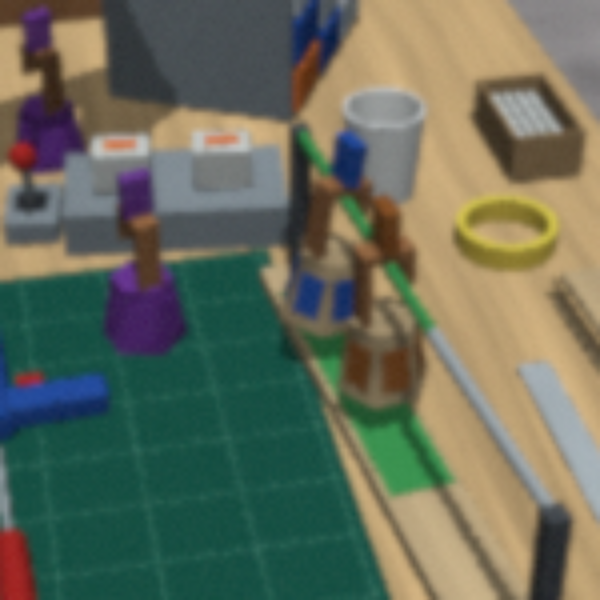

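Blue is swinging after the knock but is still on the bar, and the cup and tape are where they were. While it calms down I'll move next to the switch ball on its -y side without touching it.

```bash
python3 -c "
from h import *
plan((.3665,.236,.078),np.pi/2-.1265)"
```

```text
yaw 1.444 q6 -0.98 | turn units -0.0 | shift after turn [ 1.291 -1.427  2.752] |max| 2.8 tilt 0.0
```

Emit:
{"op": "jog_arm", "data": {
  "commands": [0.43, -0.476, 0, 0, 0, 0, 0, 0.43, -0.476, 0, 0, 0, 0, 0, 0.43, -0.476, 0, 0, 0, 0, 0, 0, 0, 0, 0, 0, 0, 0, 0, 0, 0.5, 0, 0, 0, 0, 0, 0, 0.5, 0, 0, 0, 0, 0, 0, 0.5, 0, 0, 0, 0, 0, 0, 0.5, 0, 0, 0, 0, 0, 0, 0.5, 0, 0, 0, 0, 0, 0, 0.25, 0, 0, 0, 0, 0, 0, 0, 0, 0, 0, 0, 0, 0, 0, 0, 0, 0, 0, 0, 0, 0, 0, 0, 0, 0, 0, 0, 0, 0, 0, 0, 0, 0, 0, 0, 0, 0, 0, 0, 0, 0, 0, 0, 0, 0, 0, 0, 0, 0, 0, 0, 0, 0, 0, 0, 0]
}}

```text
$.commands: bad value
```

Emit:
{"op": "jog_arm", "data": {
  "commands": [0, 0, 0, 0, 0, 0, 0, 0, 0, 0, 0, 0, 0, 0, 0, 0, 0, 0, 0, 0, 0, 0, 0, 0, 0, 0, 0, 0, 0, 0, 0, 0, 0, 0, 0, 0, 0, 0, 0, 0, 0, 0, 0, 0, 0, 0, 0, 0, 0, 0, 0, 0, 0, 0, 0, 0, 0, 0, 0, 0, 0, 0, 0, 0, 0, 0, 0, 0, 0, 0, 0, 0, 0, 0, 0, 0, 0, 0, 0, 0, 0, 0, 0, 0, 0, 0, 0, 0, 0, 0, 0, 0, 0, 0, 0, 0, 0, 0, 0, 0, 0, 0, 0, 0, 0, 0, 0, 0, 0, 0, 0, 0, 0, 0, 0, 0, 0, 0, 0, 0, 0, 0, 0, 0, 0, 0, 0, 0, 0, 0, 0, 0, 0, 0, 0, 0, 0, 0, 0, 0]
}}

```text
t: 49.18
tool_pos: [0.4541, 0.3112, 0.2431]
tool_rot: [-0.199, -3.135, -0.0]
contact_force: [0.5, -0.0, 0.6]
opening: 0.0003
grip_force: 0.0
```

```bash
python3 hung.py | grep blue | grep 0.185; python3 -c "
from h import *
t,r,o=tool(); print(t,o['contact_force'])
im,P,d=cloud('wrist','w5')
q=near(P,.372,.285,.03,.075,.125); print(len(q),q.mean(0),q.min(0),q.max(0))
"
```

```text
0 top blue 0.185 95 x [0.005 0.013 0.024] y [0.039 0.052 0.064] [0.1855 0.2045]
0 side blue 0.185 64 x [0.    0.007 0.018] y [0.038 0.046 0.062] [0.1874 0.2043]
1 top blue 0.185 82 x [-0.006  0.001  0.01 ] y [0.04  0.052 0.063] [0.1874 0.2075]
1 side blue 0.185 63 x [-0.013 -0.007  0.003] y [0.037 0.043 0.064] [0.1857 0.2052]
2 top blue 0.185 70 x [-0.019 -0.011 -0.001] y [0.04  0.051 0.065] [0.1874 0.2051]
2 side blue 0.185 53 x [-0.021 -0.014 -0.003] y [0.038 0.042 0.062] [0.1852 0.2045]
[0.4541599  0.31115672 0.24312915] [0.04845311 0.06590128 0.08870667]
905 [0.37364039 0.28716576 0.10114835] [0.36100591 0.27330817 0.07512284] [0.3865381  0.3015356  0.10767968]
```

View pics/w5.png

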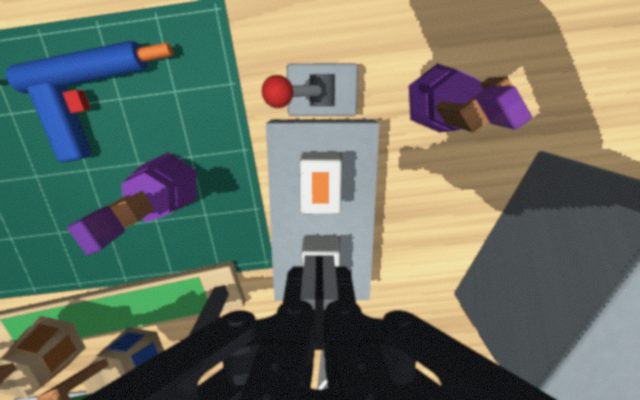

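The wrist view shows the red ball at (277,91) leaning to the left (off, -y), with free space on its left. That first move was refused, so I'll send it again. Blue's swing is slowly decaying.

Emit:
{"op": "jog_arm", "data": {
  "commands": [0.43, -0.476, 0, 0, 0, 0, 0, 0.43, -0.476, 0, 0, 0, 0, 0, 0.43, -0.476, 0, 0, 0, 0, 0, 0, 0, 0, 0, 0, 0, 0, 0, 0, 0.5, 0, 0, 0, 0, 0, 0, 0.5, 0, 0, 0, 0, 0, 0, 0.5, 0, 0, 0, 0, 0, 0, 0.5, 0, 0, 0, 0, 0, 0, 0.5, 0, 0, 0, 0, 0, 0, 0.25, 0, 0, 0, 0, 0, 0, 0, 0, 0, 0, 0, 0, 0, 0, 0, 0, 0, 0]
}}

```text
t: 51.02
tool_pos: [0.3676, 0.2365, 0.0795]
tool_rot: [0.199, 3.133, 0.002]
contact_force: [0.7, 0.1, -0.4]
opening: 0.0002
grip_force: 0.0
```

Emit:
{"op": "jog_arm", "data": {
  "commands": [0, 0, 0, 0, 0, 0, 0, 0, 0, 0, 0, 0, 0, 0, 0, 0, 0, 0, 0, 0, 0, 0, 0, 0, 0, 0, 0, 0, 0, 0, 0, 0, 0, 0, 0, 0, 0, 0, 0, 0, 0, 0, 0, 0, 0, 0, 0, 0, 0, 0, 0, 0, 0, 0, 0, 0, 0, 0, 0, 0, 0, 0, 0, 0, 0, 0, 0, 0, 0, 0, 0, 0, 0, 0, 0, 0, 0, 0, 0, 0, 0, 0, 0, 0, 0, 0, 0, 0, 0, 0, 0, 0, 0, 0, 0, 0, 0, 0, 0, 0, 0, 0, 0, 0, 0, 0, 0, 0, 0, 0, 0, 0, 0, 0, 0, 0, 0, 0, 0, 0, 0, 0, 0, 0, 0, 0, 0, 0, 0, 0, 0, 0, 0, 0, 0, 0, 0, 0, 0, 0]
}}

```text
t: 53.52
tool_pos: [0.3666, 0.2359, 0.0781]
tool_rot: [0.199, 3.135, 0.0]
contact_force: [-0.7, 0.5, 1.4]
opening: -0.0002
grip_force: 0.0
```

Emit:
{"op": "jog_arm", "data": {
  "commands": [0, 0, 0, 0, 0, 0, 0, 0, 0, 0, 0, 0, 0, 0, 0, 0, 0, 0, 0, 0, 0, 0, 0, 0, 0, 0, 0, 0, 0, 0, 0, 0, 0, 0, 0, 0, 0, 0, 0, 0, 0, 0, 0, 0, 0, 0, 0, 0, 0, 0, 0, 0, 0, 0, 0, 0, 0, 0, 0, 0, 0, 0, 0, 0, 0, 0, 0, 0, 0, 0, 0, 0, 0, 0, 0, 0, 0, 0, 0, 0, 0, 0, 0, 0, 0, 0, 0, 0, 0, 0, 0, 0, 0, 0, 0, 0, 0, 0, 0, 0, 0, 0, 0, 0, 0, 0, 0, 0, 0, 0, 0, 0, 0, 0, 0, 0, 0, 0, 0, 0, 0, 0, 0, 0, 0, 0, 0, 0, 0, 0, 0, 0, 0, 0, 0, 0, 0, 0, 0, 0]
}}

```text
t: 56.02
tool_pos: [0.3665, 0.236, 0.0781]
tool_rot: [0.199, 3.135, 0.0]
contact_force: [-0.4, 0.5, -0.3]
opening: -0.0
grip_force: 0.0
```

```bash
python3 hung.py | grep blue | grep 0.185; python3 -c "
from h import *
plan((.3665,.236,.078),np.pi/2-.1265)"
```

```text
0 top blue 0.185 73 x [-0.008 -0.001  0.006] y [0.04  0.051 0.064] [0.188  0.2065]
0 side blue 0.185 63 x [-0.006 -0.001  0.01 ] y [0.037 0.046 0.062] [0.1854 0.2045]
1 top blue 0.185 84 x [-0.002  0.003  0.013] y [0.04  0.052 0.063] [0.1856 0.2067]
1 side blue 0.185 67 x [-0.002  0.004  0.015] y [0.037 0.046 0.062] [0.1856 0.2054]
2 top blue 0.185 84 x [-0.001  0.006  0.016] y [0.04  0.052 0.063] [0.1868 0.2063]
2 side blue 0.185 68 x [-0.003  0.003  0.014] y [0.037 0.046 0.061] [0.1854 0.2045]
yaw 1.444 q6 -1.04 | turn units -0.0 | shift after turn [0.001 0.001 0.002] |max| 0.0 tilt 0.0
```

Emit:
{"op": "jog_arm", "data": {
  "commands": [0, 0, 0, 0, 0, 0, 0, 0, 0, 0, 0, 0, 0, 0, 0, 0, 0, 0, 0, 0, 0, 0, 0, 0, 0, 0, 0, 0, 0, 0, 0, 0, 0, 0, 0, 0, 0, 0, 0, 0, 0, 0, 0, 0, 0, 0, 0, 0, 0, 0, 0, 0, 0, 0, 0, 0, 0, 0, 0, 0, 0, 0, 0, 0, 0, 0, 0, 0, 0, 0, 0, 0, 0, 0, 0, 0, 0, 0, 0, 0, 0, 0, 0, 0, 0, 0, 0, 0, 0, 0, 0, 0, 0, 0, 0, 0, 0, 0, 0, 0, 0, 0, 0, 0, 0, 0, 0, 0, 0, 0, 0, 0, 0, 0, 0, 0, 0, 0, 0, 0, 0, 0, 0, 0, 0, 0, 0, 0, 0, 0, 0, 0, 0, 0, 0, 0, 0, 0, 0, 0]
}}

```text
t: 58.82
tool_pos: [0.3665, 0.236, 0.0781]
tool_rot: [0.199, 3.135, 0.0]
contact_force: [0.0, -0.2, 0.4]
opening: -0.0001
grip_force: 0.0
```

Emit:
{"op": "jog_arm", "data": {
  "commands": [0, 0.15, 0, 0, 0, 0, 0, 0, 0.15, 0, 0, 0, 0, 0, 0, 0.15, 0, 0, 0, 0, 0, 0, 0.15, 0, 0, 0, 0, 0, 0, 0.15, 0, 0, 0, 0, 0, 0, 0.15, 0, 0, 0, 0, 0, 0, 0.15, 0, 0, 0, 0, 0, 0, 0.15, 0, 0, 0, 0, 0, 0, 0.15, 0, 0, 0, 0, 0, 0, 0.1, 0, 0, 0, 0, 0, 0, 0, 0, 0, 0, 0, 0]
}}

```text
t: 60.2
tool_pos: [0.3775, 0.3227, 0.078]
tool_rot: [-0.198, -3.135, -0.0]
contact_force: [0.8, 0.1, -0.0]
opening: 0.0003
grip_force: 0.0
```

```bash
python3 -c "
from h import *
for n in('top','side'):
    im,P,d=cloud(n)
    k=(im[...,0].astype(int)>1.8*im[...,1])&(im[...,0]>60)&(np.hypot(P[...,0]-.38,P[...,1]-.33)<.08)&(P[...,2]>.06)
    q=P[k]; print(n,len(q),q.mean(0) if len(q) else 0)
t,r,o=tool();print(t)
C=np.array([.376,.3215]); print('tool dock y off',(t[:2]-C)@[.126,.992])"
```

```text
top 2037 [0.36876018 0.31783351 0.39378171]
side 34 [0.35386017 0.31465409 0.40586218]
[0.37752831 0.32234904 0.07812702]
tool dock y off 0.0010348122677463958
```

Emit:
{"op": "jog_arm", "data": {
  "commands": [0, 0.1, 0, 0, 0, 0, 0, 0, 0.07, 0, 0, 0, 0, 0, 0, 0, 0, 0, 0, 0, 0, 0, 0, 0, 0, 0, 0, 0]
}}

```text
t: 60.8
tool_pos: [0.379, 0.3326, 0.0783]
tool_rot: [0.199, 3.135, 0.001]
contact_force: [-0.1, -0.7, -0.0]
opening: -0.0002
grip_force: 0.0
```

```bash
python3 -c "
from h import *
im,P,d=cloud('wrist','w6')
k=(im[...,0].astype(int)>1.8*im[...,1])&(im[...,0]>60)&(np.hypot(P[...,0]-.38,P[...,1]-.33)<.08)&(P[...,2]>.06)&(P[...,2]<.13)
q=P[k]; print(len(q),q.mean(0),q.max(0),q.min(0)) if len(q) else 0"
```

```text
2575 [0.37634416 0.35666931 0.10161937] [0.3876801  0.36887555 0.12722639] [0.36895716 0.34583311 0.08909992]
```

Emit:
{"op": "jog_arm", "data": {
  "commands": [0, 0.06, 0, 0, 0, 0, 0, 0, 0, 0, 0, 0, 0, 0, 0, -0.3, 0, 0, 0, 0, 0, 0, -0.4, 0, 0, 0, 0, 0, 0, -0.2, -0.6, 0, 0, 0, 0, 0, -0.4, -0.9, 0, 0, 0, 0, 0, -0.8, -0.8, 0, 0, 0, 0, 0, 0, 0, 0, 0, 0, 0, 0, 0, 0, 0, 0, 0, 0]
}}

```text
t: 61.98
tool_pos: [0.3636, 0.2142, 0.2119]
tool_rot: [0.2, 3.135, 0.001]
contact_force: [-0.2, 0.8, 0.0]
opening: 0.0003
grip_force: 0.0
```

```bash
python3 hung.py|grep 0.185
python3 - <<'E'
from h import *
t,r,o=tool();print(t,o['contact_force'])
for n in('top','side','wrist'):
    im,P,d=cloud(n,n+'f')
    k=(im[...,0].astype(int)>1.8*im[...,1])&(im[...,0]>60)&(np.hypot(P[...,0]-.38,P[...,1]-.33)<.07)&(P[...,2]>.06)&(P[...,2]<.125)
    q=P[k]; print(n,len(q),q.mean(0).round(4) if len(q) else 0)
    for x,y in((.46,.3095),(.5497,.2985)):
        q=near(P,x,y,.043,.065,.1)
        if len(q)>5: print(n,'block',len(q),np.median(q,0).round(4),rect(q))
E
```

```text
0 top blue 0.185 77 x [-0.006  0.     0.009] y [0.04  0.051 0.063] [0.1867 0.2059]
0 top amber 0.185 73 x [-0.007 -0.002  0.007] y [-0.053 -0.042 -0.03 ] [0.1875 0.2065]
0 side blue 0.185 64 x [-0.006  0.     0.01 ] y [0.037 0.044 0.061] [0.1862 0.2052]
0 side amber 0.185 64 x [-0.008 -0.003  0.005] y [-0.057 -0.051 -0.031] [0.1858 0.2049]
1 top blue 0.185 78 x [-0.006  0.     0.009] y [0.04  0.052 0.064] [0.1878 0.2064]
1 top amber 0.185 73 x [-0.007 -0.002  0.007] y [-0.053 -0.041 -0.03 ] [0.1875 0.2071]
1 side blue 0.185 64 x [-0.006 -0.     0.009] y [0.036 0.045 0.061] [0.1861 0.2055]
1 side amber 0.185 64 x [-0.008 -0.002  0.005] y [-0.056 -0.051 -0.032] [0.1859 0.2051]
2 top blue 0.185 77 x [-0.006 -0.     0.009] y [0.04  0.052 0.064] [0.187  0.2074]
2 top amber 0.185 72 x [-0.006 -0.001  0.007] y [-0.053 -0.041 -0.03 ] [0.1893 0.2068]
2 side blue 0.185 64 x [-0.007 -0.     0.009] y [0.038 0.044 0.061] [0.1861 0.2054]
2 side amber 0.185 63 x [-0.008 -0.002  0.005] y [-0.056 -0.05  -0.033] [0.1864 0.205 ]
[0.36325413 0.21491305 0.21094984] [-0.2790285   0.21923095 -0.58273018]
t
[... 220 characters left out ...]
8, 299.3863220214844), (39.379150390625, 51.97920227050781), 83.79205322265625)
side 26 [0.3833 0.3539 0.0982]
side block 127 [0.4571 0.2979 0.0813] ((459.1123962402344, 307.24273681640625), (40.454647064208984, 47.090667724609375), 82.04032135009766)
side block 134 [0.5472 0.2851 0.0803] ((549.1860961914062, 295.9111022949219), (43.87553405761719, 50.15467834472656), 80.35446166992188)
wrist 868 [0.3798 0.3564 0.1005]
wrist block 2660 [0.455  0.3069 0.0821] ((460.2863464355469, 308.8019104003906), (38.3570442199707, 52.71934127807617), 83.29217529296875)
wrist block 151 [0.5604 0.296  0.0826] ((548.552978515625, 299.18768310546875), (27.83308982849121, 51.86239242553711), 76.41323852539062)
```

View pics/sidef.png

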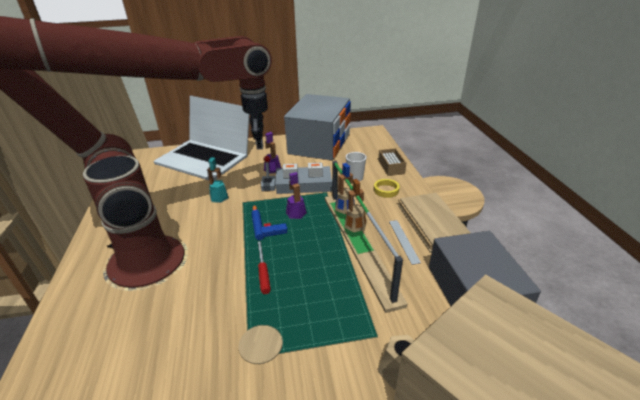

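The side view shows both lanterns on the green section at (345,190) and (355,215), and both blocks in the dock. The ball measures about 0.9, so I'll push again until I feel the stop, for margin.

```bash
python3 -c "
from h import *
plan((.3665+.006,.236+.048,.078),np.pi/2-.1265)"
```

```text
yaw 1.445 q6 -1.09 | turn units 0.0 | shift after turn [-0.004  1.162  2.228] |max| 2.2 tilt 0.0013
```

Emit:
{"op": "jog_arm", "data": {
  "commands": [0, 0.387, 0, 0, 0, 0, 0, 0, 0.387, 0, 0, 0, 0, 0, 0, 0.387, 0, 0, 0, 0, 0, 0, 0, 0.55, 0, 0, 0, 0, 0, 0, 0.55, 0, 0, 0, 0, 0, 0, 0.55, 0, 0, 0, 0, 0, 0, 0.55, 0, 0, 0, 0, 0, 0.3, 0, 0, 0, 0, 0, 0, 0.3, 0, 0, 0, 0, 0, 0, 0.25, 0, 0, 0, 0, 0, 0, 0.05, 0, 0, 0, 0, 0, 0, 0.02, 0, 0, 0, 0, 0, 0, 0, 0, 0, 0, 0, 0, 0, 0, 0, 0, 0, 0, 0]
}}

```text
t: 64.18
tool_pos: [0.3805, 0.3367, 0.0822]
tool_rot: [0.197, 3.134, -0.011]
contact_force: [-1.3, -13.4, 8.9]
opening: -0.0
grip_force: 7.5
```

Emit:
{"op": "jog_arm", "data": {
  "commands": [0, 0.03, 0, 0, 0, 0, 0, 0, 0.03, 0, 0, 0, 0, 0, 0, 0, 0, 0, 0, 0, 0]
}}

```text
t: 64.55
tool_pos: [0.3806, 0.3373, 0.0821]
tool_rot: [-0.196, -3.135, 0.024]
contact_force: [-4.0, -26.5, 14.9]
opening: -0.0001
grip_force: 14.1
```

At the hard stop (26 N). I'll retreat now.

Emit:
{"op": "jog_arm", "data": {
  "commands": [0, -0.2, 0, 0, 0, 0, 0, 0, -0.4, 0, 0, 0, 0, 0, 0, -0.4, 0, 0, 0, 0, 0, 0, -0.2, -0.6, 0, 0, 0, 0, 0, -0.4, -0.9, 0, 0, 0, 0, 0, -0.5, -0.8, 0, 0, 0, 0, 0, 0, 0, 0, 0, 0, 0, 0, 0, 0, 0, 0, 0, 0]
}}

```text
t: 65.55
tool_pos: [0.3643, 0.2176, 0.2188]
tool_rot: [0.199, 3.134, 0.001]
contact_force: [-0.3, -0.3, -0.6]
opening: 0.0
grip_force: 0.0
```

```bash
python3 hung.py|grep 0.185|tail -4
python3 - <<'E'
from h import *
from station import job
t,r,o=tool();print(t,o['contact_force'])
im,P,d=cloud('wrist','wf')
k=(im[...,0].astype(int)>1.8*im[...,1])&(im[...,0]>60)&(np.hypot(P[...,0]-.38,P[...,1]-.33)<.07)&(P[...,2]>.06)&(P[...,2]<.125)
q=P[k]; print(len(q),q.mean(0).round(4),q.min(0),q.max(0))
if len(q)>200 and q.mean(0)[1]>.353: print(job.finish_job())
E
```

```text
2 top blue 0.185 77 x [-0.006  0.001  0.009] y [0.04  0.051 0.064] [0.1883 0.2065]
2 top amber 0.185 73 x [-0.007 -0.001  0.007] y [-0.053 -0.041 -0.03 ] [0.1872 0.2065]
2 side blue 0.185 63 x [-0.006 -0.001  0.01 ] y [0.036 0.044 0.061] [0.1855 0.2053]
2 side amber 0.185 66 x [-0.007 -0.003  0.005] y [-0.056 -0.05  -0.033] [0.1856 0.2051]
[0.36358648 0.21733477 0.21700104] [ 0.46584127 -0.371445   -0.16000684]
832 [0.38   0.3565 0.1006] [0.370258   0.34634103 0.0897989 ] [0.39246858 0.3712061  0.10675827]
the job is handed in; nothing more can be done
None
```

I handed the job in at about 66 s: the blue and amber lanterns (no red one seen) hang still in the green section, both blocks are home in the dock and the switch is against its on stop; the hand-in gave no verdict.

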